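# Free the snap cover of a vial carrier and take the vial out

### The arm

A 6-joint arm with a two-finger parallel gripper is mounted at the origin on a cart in front of the work surface, level with it; the furniture and walls round the work are solid. World frame = base frame: x ahead of the robot, y to its left, z up, the work surface at z = 0. Lengths are in m, angles in degrees, forces in N, time in s.
With the tool pointing down it reaches from about 0.325 to 0.775 m from the base axis. Payload 5.5 kg.
Tool frame: the origin (TCP) lies midway between the tips of the shut fingers; the grasp point (between the pads) lies 19 mm behind it; z points along the fingers, x is the direction in which the jaws open and shut, and the axes are right-handed (so a half turn about z gives the same grasp; the last joint's range is limited). The gripper opens to 85 mm and grips with 20 to 120 N. Pads are 22 mm wide; open, the fingers measure 114 mm over their backs; the gripper's body (76 mm by 85 mm) begins 54 mm behind the grasp point. The pads swing forward as they close: fully open they stand 13 mm farther back than shut.
Start: joints at [-72.92, 5.22, 70.514, -0, 104.267, -3.249], TCP at [0.208, -0.563, 0.231] pointing down, gripper open.
Joint ranges: [-164.24, 164.24], [-49.07, 125.15], [9.68, 141.18], [-86.29, 266.29], [3.28, 154.24], [-151.56, 151.56]. Speed limits (degrees/s): [147.25, 147.25, 172.46, 180, 180, 180].

### API

Orientations are given as [roll, pitch, yaw] about the fixed x, y, z axes, in that order (R = Rz(yaw) Ry(pitch) Rx(roll)).
In Python, from workcell import * gives the robot as it stands.
- The arm moves only by the tool step_arm, never from a script. Its argument "rows" is a list of rows, each a list of 7 numbers: the shift along the tool's x, y, z as a fraction of full scale, then the turn, a rotation vector about the tool's x, y, z as a fraction of full scale, then the opening, from 0 (shut) to 1 (fully open). In form: [[x, y, z, wx, wy, wz, grip], ...]. A call has 1 to 12 rows; each row is the pose to reach, as a shift and turn from the pose commanded when the call began, along the tool's axes at that moment; what a row does not reach only later rows make up. Full scale, the value 1, is 0.3 m for a shift and 0.5 rad for a turn. A row lasts 1/8 s, in which the tool goes at most 62.5 mm and 10.7 degrees, less where a joint would pass 70% of its speed; a pose out of reach is approached as far as the arm can. A call with a number of a shift or a turn outside -1 to 1 is refused whole. A call with a gripper value outside its range is refused whole. The fingers move at their own pace and stop on an object; "squeeze" is the grip in N (left out, the last holds). Time passes only in rows, so rows that repeat a pose let the fingers close. It gives the time, the measured TCP pose, the force and the opening at its end, in the units of the state.
- read_state(): the state, without advancing time (a new reading comes with each control period).
- snapshot(name): name is "scene" or "top" or "wrist"; returns a dict with "pixels" (400x640x3 uint8, red, green, blue), "mtx" (3x3 intrinsics, pixels), "rvec" (rotation vector, rad) and "tvec" (3), from world to camera coordinates, as OpenCV has them. Camera axes: x right, y down, z forward; pixel columns grow to the right and rows downward; lengths in m; the calibration is good to about 2 mm. A picture is of the moment at which its call begins. There is no depth.
- job_done(): hands the job in, once; it reports no verdict.
The state is a dict: "t": time; "joint_pos": joint angles; "qvel": joint speeds; "joint_efforts": joint torques, N m; "ee_pos": TCP position; "tool_rot": TCP orientation; "force": force on the tool from outside, world axes, zero at the start; "wrist_torque": the same for the moment, N m; "grip_width": finger opening in m.
Only numpy, scipy, OpenCV 4.12 (cv2) and the standard library are available. Lean on these libraries where they do the work, as an engineer would, in place of code of your own. Each camera call takes 0.05 s, during which the arm holds its last target.

### The job

Take the vial out of the closed carrier: press the two opposite side tabs of its snap-fit cover fully in together, gently and evenly, lift the cover off without wrenching it and stand it right way up on the rubber mat. Then take the vial out of the carrier and stand it upright in the glass dish, leaving both released and the other things undisturbed.

Things in the scene. Friction and masses are not known exactly. Their poses are not given: they have to be found in the camera images.
- carrier: Grey vial carrier, 90 x 52 x 32 mm on a 124 x 52 x 4 mm foot screwed to the worktop (fixed). Origin: centre of its underside; x along its long side, z up. Inside it is 82 mm along x and 40 mm across y at the rim, 32 mm up; a deck 18 mm up has a central well. A 3 mm thick lip runs along the top inside of both long walls; the cover's hooks catch under it.
- well (a point): Middle of the carrier's well floor, 4 mm above the carrier's underside; the square well is 25 mm wide and 14 mm deep below the deck. The vial stands here.
- cover: White plastic snap cover, 90 x 52 x 38 mm, about 110 g, at the start seated on the carrier, axes alike, about 0.4 mm of play. Origin: centre of the plane of its feet; rim 13 mm and flat top 38 mm above it; seated, the origin is 19 mm above the carrier's underside. Hooks and feet clear the rim after 14 mm of lift. No more than 35 N may act between cover and carrier in all; fingers that swing as they close drag it down.
- grip (a point): Middle of the cover, 23 mm above its origin, level with the tabs. A ribbed tab stands out of each long side (+y and -y): face 24 mm long (x), 14 mm high. Each tab stands out 4 to 9 mm from the cover's side, differently each time and each side: the faces are 60 to 70 mm apart at rest (6.4 mm less with both tabs in), their middle up to 2.5 mm off this point. No pose tells it; it must be felt.
- tab_left (a joint): Travel of the hook and tab on the cover's +y side, m: 0 out, stop at 0.0032 (toward the cover's middle). Spring: 8 N to start, 15 N fully in; it springs back. The hooks free the lip only with both tabs in by about 3 mm at once, held so while lifting: a grip more than about 1 mm off the middle of the two faces leaves one hook caught, felt as side force or as a lift that resists.
- tab_right (a joint): The same for the tab on the cover's -y side. A tab cracks above 60 N.
- vial: Small white-capped vial, 22 mm diameter, 45 mm tall, 22 g, standing in the carrier's well under the cover; once the cover is off its upper 17 mm stand above the carrier's rim. Origin: centre of its underside, z up to the cap.
- mat: Flat grey rubber mat, 130 x 130 x 3 mm, fixed; origin: centre of its underside. Here the cover goes.
- dish: Shallow round glass dish, 96 mm across, 16 mm high, inner floor 2 mm up, inside about 80 mm wide, loose. Origin: centre of its underside. Here the vial goes.
- tape_roll: Bystander: roll of white tape lying flat (fixed), 72 mm across, 19 mm high, origin under its centre.
- timer: Bystander: small bench timer, 58 x 64 x 21 mm, origin under its centre.
- stopper: Bystander: rubber stopper, 42 mm across, 28 mm high, origin under its centre.
- salve_jar: Bystander: low white jar with a black lid, 60 mm across, 41 mm high, origin under its centre.

How it is judged:
By the outcome, as a careful person would: the job done as asked, in the order asked, and still so for the second after the job is handed in, with the robot touching nothing.
It also fails if it takes over 64 s, if anything falls off the work surface, if the arm or the gripper's body presses on something with over 40 N, if the wrist force passes 120 N, or if a joint passes its speed limit or range.

## Working session

There is one attempt and no reset: what is moved stays moved. The work goes in short steps, Python scripts to look and compute and a tool call to move; the robot and the scene stay as the last step left them, time stands still between calls to the robot, and variables do not carry over. Pictures are saved under pics/ and viewed, and the job is handed in when it is done.

Besides the shell and the picture viewer there is one more tool, called as name(argument=value, ...), one argument or row to a line, values as JSON. step_arm: Moves the arm, as the interface text tells. Its arguments: {"type":"object","properties":{"rows":{"type":"array"},"squeeze":{"type":"number"}},"required":["rows"]}

```bash
ls; mkdir -p pics; python3 - <<'E'
from workcell import *
import cv2
s=read_state(); print(s)
for n in ("scene","top","wrist"):
    d=snapshot(n); cv2.imwrite(f"pics/{n}0.png",d["pixels"][:,:,::-1]); print(n,d["mtx"].tolist(),d["rvec"],d["tvec"])
E
```

```text
pics
{'t': 0.0, 'joint_pos': array([-7.29207192e+01,  5.26320753e+00,  7.05846799e+01, -1.57479651e-04,
        1.04268449e+02, -3.24947227e+00]), 'qvel': array([-0.0174677 , -0.0809365 ,  0.07206976,  0.01311654,  0.04123447,
       -0.02241914]), 'joint_efforts': array([ 1.31025976e-03, -4.58727694e+01, -4.18025315e+01,  1.80672278e-04,
        1.14954091e-02,  9.44670091e-06]), 'ee_pos': array([ 0.2083431 , -0.56233886,  0.23012226]), 'tool_rot': array([-1.79993558e+02,  1.16157710e-01, -6.96712791e+01]), 'force': array([-0.32218887,  0.54843586, -0.10260476]), 'wrist_torque': array([-0.03201857, -0.03626121, -0.02358249]), 'grip_width': 0.08525651074055282}
scene [[495.18227525425135, 0.0, 325.521832457166], [0.0, 495.18227525425135, 194.5289842496173], [0.0, 0.0, 1.0]] [ 1.09839504 -2.46382673  0.90966742] [0.36305112 0.39375534 0.78903291]
top [[486.1099569482882, 0.0, 313.28189608869957], [0.0, 486.1099569482882, 198.25015148771342], [0.0, 0.0, 1.0]] [ 2.14057168 -2.12566299  0.19964327] [-0.0468253   0.59883296  0.84104138]
wrist [[325.95788851848107, 0.0, 323.9395522130587], [0.0, 325.95788851848107, 200.55452073820743], [0.0, 0.0, 1.0]] [-2.35985771  1.64202315  0.26154542] [-0.59941864 -0.03967749  0.38082789]
```

View pics/scene0.png

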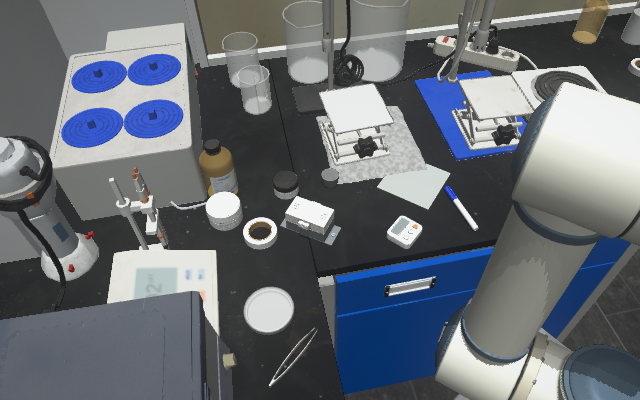

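View pics/top0.png

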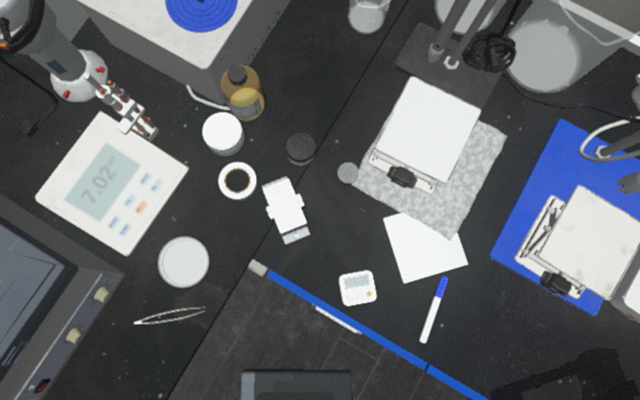

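View pics/wrist0.png

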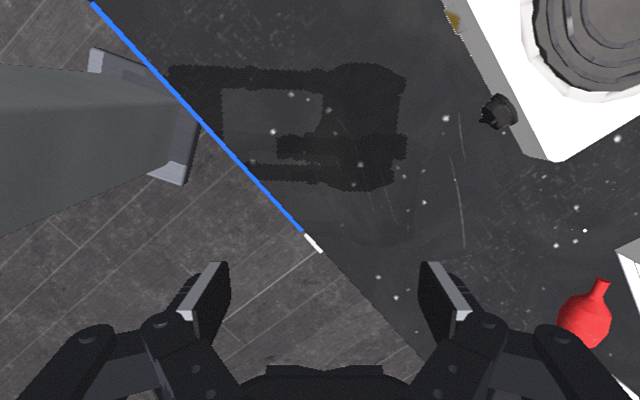

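The cover is at top (285,205) and the dish at (183,261). I still have to identify the mat, so I'll measure the candidate things on the table plane.

```bash
cat > h.py <<'E'
from workcell import *
import numpy as np, cv2
def cam(d):
    R=cv2.Rodrigues(np.array(d["rvec"],float))[0]; t=np.array(d["tvec"],float).reshape(3); return d["mtx"],R,t
def ray(d,uv):
    K,R,t=cam(d); uv=np.atleast_2d(np.array(uv,float))
    n=np.c_[uv,np.ones(len(uv))]@np.linalg.inv(K).T
    return -R.T@t, n@R
def onplane(d,uv,z):
    c,v=ray(d,uv); return c+v*((z-c[2])/v[:,2])[:,None]
def proj(d,P):
    K,R,t=cam(d); return cv2.projectPoints(np.atleast_2d(np.array(P,float)),R,t,K,None)[0].reshape(-1,2)
E
python3 - <<'E'
from h import *
d=snapshot("top"); s=snapshot("scene")
np.set_printoptions(precision=4,suppress=True)
print("cam",ray(d,[0,0])[0],ray(s,[0,0])[0])
for n,uv,z in [("paper",[[384,218],[446,209],[468,265],[403,282]],0.003),("dish",[[183,261]],.016),("cover",[[264,187],[287,177],[303,228],[284,243]],.057),("speck",[[418,78],[506,130],[449,240],[354,184]],0.0),
 ("tape",[[237,181]],.019),("timer",[[358,288]],.021),("stop",[[347,172]],.028),("jar",[[300,148]],.041),("whitejar",[[222,133]],.041)]:
    print(n,onplane(d,uv,z)[:,:2].tolist())
im=d["pixels"][:,:,::-1]
cv2.imwrite("pics/tc.png",cv2.resize(im[140:300,140:480],None,fx=2.3,fy=2.3,interpolation=cv2.INTER_CUBIC))
im=s["pixels"][:,:,::-1]
cv2.imwrite("pics/sc.png",cv2.resize(im[130:350,190:470],None,fx=2.7,fy=2.7,interpolation=cv2.INTER_CUBIC))
E
```

```text
cam [ 0.4416 -0.0346  0.9338] [0.0736 0.4091 0.8583]
paper [[0.5704398330084296, -0.18011431124562732], [0.5889829840501815, -0.30111349051556496], [0.481335191936718, -0.3385900007212679], [0.4486553679520764, -0.21370182250683906]]
dish [[0.48472429915191556, 0.1998905825188373]]
cover [[0.6187882071081477, 0.04810791703820773], [0.6379599272811496, 0.006148737617889893], [0.5435843140068927, -0.02430617002020374], [0.5161808953515539, 0.009651469527528982]]
speck [[0.8604092374177026, -0.25593278994539115], [0.7511409532736731, -0.42970387237755825], [0.5290197173526984, -0.3052239928475916], [0.6377557163418297, -0.12290557993655077]]
tape [[0.6378008024394232, 0.10378454324085885]]
timer [[0.43707493862370167, -0.1266158646562815]]
stop [[0.6552073900781934, -0.10705951361570307]]
jar [[0.6981738620932159, -0.016919509393277157]]
whitejar [[0.726451477487056, 0.1321818563037393]]
```

View pics/tc.png

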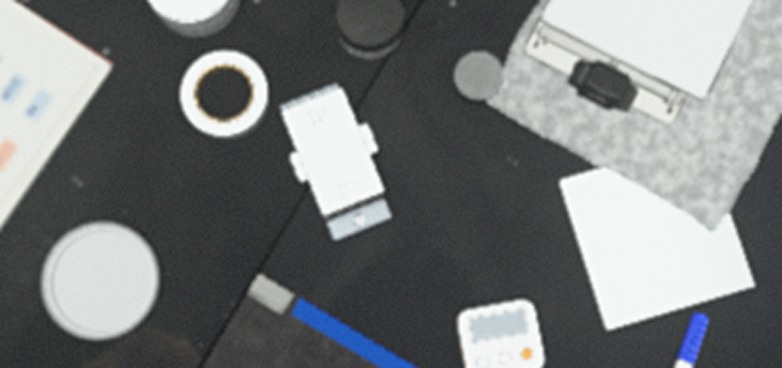

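View pics/sc.png

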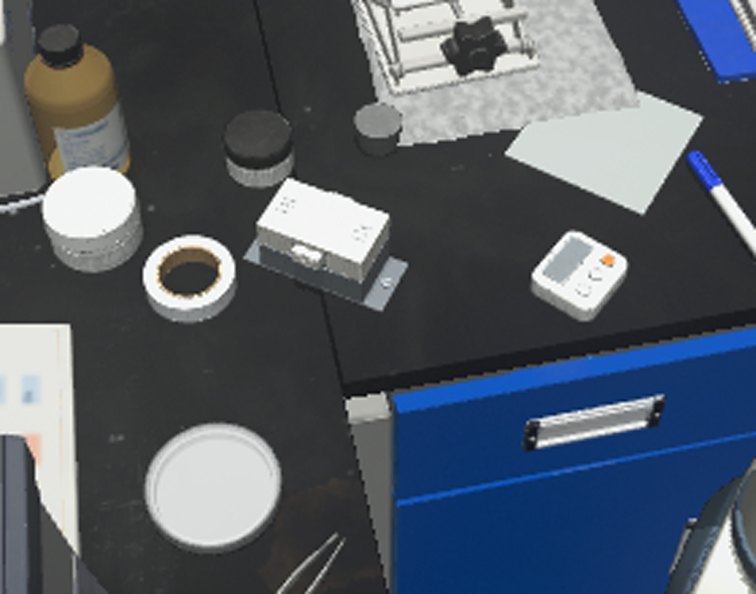

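The pale sheet, about 127 mm square at top (425,245), is the mat, and the grey speckled slab overlaps one corner of it. Next I'll find the cover's pose roughly and work out a hover that puts the wrist camera over it.

```bash
python3 - <<'E'
from h import *
np.set_printoptions(precision=4,suppress=True)
d=snapshot("top"); w=snapshot("wrist"); s=read_state()
from scipy.spatial.transform import Rotation as Ro
R=Ro.from_euler('xyz',s["tool_rot"],degrees=True).as_matrix()
c=ray(w,[0,0])[0]; print("cam in tool",R.T@(c-s["ee_pos"])); print("cam axes in tool\n",(cam(w)[1]@R))
im=d["pixels"].astype(int)
m=(im.min(2)>215).astype(np.uint8); m[:170]=0;m[250:]=0;m[:,:255]=0;m[:,315:]=0
cs,_=cv2.findContours(m,0,1); c0=max(cs,key=cv2.contourArea); r=cv2.minAreaRect(c0); print(cv2.contourArea(c0),r)
p=onplane(d,cv2.boxPoints(r),.057); print(p, p.mean(0))
E
```

```text
cam in tool [ 0.0003 -0.0792 -0.1428]
cam axes in tool
 [[ 1.      0.0002  0.0008]
 [ 0.0001  0.9515 -0.3076]
 [-0.0009  0.3076  0.9515]]
1373.0 ((284.32757568359375, 205.0689697265625), (48.65217590332031, 35.83919906616211), 68.19859313964844)
[[ 0.6147  0.0578  0.057 ]
 [ 0.6403 -0.0029  0.057 ]
 [ 0.5565 -0.0369  0.057 ]
 [ 0.5318  0.0231  0.057 ]] [0.5858 0.0103 0.057 ]
```

step_arm(
  rows=[
    [-0.1,-0.13,0.0,0,0,0,1],
    [-0.22,-0.3,0.0,0,0,0,1],
    [-0.34,-0.46,0.0,0,0,0,1],
    [-0.46,-0.62,0.0,0,0,0,1],
    [-0.58,-0.78,0.0,0,0,0,1],
    [-0.68,-0.914,0.0,0,0,0,1],
    [-0.68,-0.914,0.0,0,0,0,1],
  ],
  squeeze=20,
)

```text
t: 1.23
ee_pos: [0.3962, -0.2735, 0.2316]
tool_rot: [-179.9, -0.0, -69.4]
force: [-1.0, 0.2, 0.0]
grip_width: 0.0852
```

```bash
cat > rel.py <<'E'
import sys
from h import *
from scipy.spatial.transform import Rotation as Ro
np.set_printoptions(precision=4,suppress=True)
s=read_state(); print("t",s["t"],"p",s["ee_pos"],"rot",s["tool_rot"],"F",s["force"],"M",s["wrist_torque"],"w",s["grip_width"])
R=Ro.from_euler('xyz',s["tool_rot"],degrees=True).as_matrix()
print("F tool",R.T@s["force"])
if len(sys.argv)>=4:
    tgt=np.array([float(x) for x in sys.argv[1:4]]); yaw=float(sys.argv[4]) if len(sys.argv)>4 else s["tool_rot"][2]
    print("shift frac",R.T@(tgt-s["ee_pos"])/0.3)
    Rt=Ro.from_euler('xyz',[180,0,yaw],degrees=True).as_matrix()
    print("turn frac",Ro.from_matrix(R.T@Rt).as_rotvec()/0.5)
E
python3 rel.py 0.58 0.01 0.19
```

```text
t 1.225 p [ 0.3962 -0.2735  0.2316] rot [-179.9416   -0.014   -69.3654] F [-1.004   0.2284  0.0102] M [0.0027 0.0267 0.0723] w 0.08521656427373109
F tool [-0.5675  0.8591 -0.0112]
shift frac [-0.6685 -0.9063  0.1396]
turn frac [-0.002  -0.0005  0.    ]
```

step_arm(
  rows=[
    [-0.11,-0.15,0.0,0,0,0,1],
    [-0.23,-0.31,0.0,0,0,0,1],
    [-0.35,-0.47,0.05,0,0,0,1],
    [-0.47,-0.63,0.1,0,0,0,1],
    [-0.58,-0.78,0.14,0,0,0,1],
    [-0.67,-0.91,0.14,0,0,0,1],
    [-0.67,-0.91,0.14,0,0,0,1],
    [-0.67,-0.91,0.14,0,0,0,1],
  ],
)

```text
t: 2.22
ee_pos: [0.5807, 0.0059, 0.1891]
tool_rot: [180.0, -0.0, -69.7]
force: [-0.4, -0.5, -0.6]
grip_width: 0.0855
```

```bash
python3 - <<'E'
from h import *
d=snapshot("wrist"); cv2.imwrite("pics/w1.png",d["pixels"][:,:,::-1])
np.save("w1.npy",d,allow_pickle=True)
s=read_state(); print(s["t"],s["ee_pos"],s["tool_rot"],s["force"])
d=snapshot("top"); np.save("t1.npy",d,allow_pickle=True)
E
```

```text
2.275 [0.5806322  0.00559419 0.18944557] [ 1.79986320e+02 -4.00188540e-02 -6.97641812e+01] [-0.45817953 -0.00390406  0.05018584]
```

View pics/w1.png

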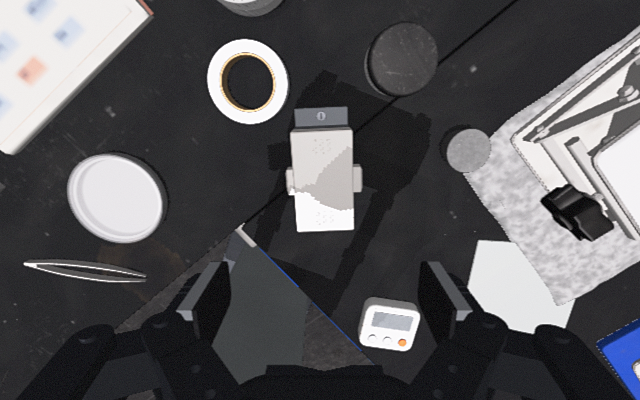

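The wrist view shows the cover at about (322,180) with its tabs at (290,180) and (357,180). The image is nearly aligned with it. I'll zoom in.

```bash
python3 - <<'E'
from h import *
im=cv2.imread("pics/w1.png")[95:245,265:385]
cv2.imwrite("pics/w1z.png",cv2.resize(im,None,fx=4,fy=4,interpolation=cv2.INTER_NEAREST))
E
```

```text
(no output)
```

View pics/w1z.png

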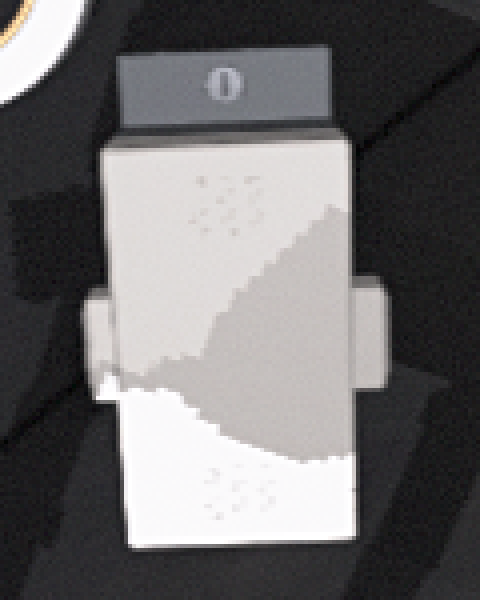

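```bash
python3 - <<'E'
from h import *
np.set_printoptions(precision=4,suppress=True)
d=np.load("w1.npy",allow_pickle=True).item()
z=lambda a:np.array(a,float)/4+[265-.375,95-.375]
P=onplane(d,z([[103,150],[349,141],[355,537],[128,547]]),.057)
print(P[:,:2],P.mean(0))
e=lambda a,b:(np.linalg.norm(P[a]-P[b])*1e3, np.degrees(np.arctan2(*(P[a]-P[b])[[1,0]])))
print("long",e(0,3),e(1,2),"short",e(1,0),e(2,3))
a=np.radians((e(0,3)[1]+e(1,2)[1])/2); X=np.array([np.cos(a),np.sin(a)]);Y=np.array([-X[1],X[0]])
T=onplane(d,z([[84,300],[95,398],[388,288],[387,385]]),.049)[:,:2]-P.mean(0)[:2]
print("tabs local",np.c_[T@X,T@Y]*1e3, np.degrees(a))
# top cam check
t=np.load("t1.npy",allow_pickle=True).item()
cv2.imwrite("pics/t1z.png",cv2.resize(t["pixels"][165:255,250:320,::-1],None,fx=6,fy=6,interpolation=cv2.INTER_NEAREST))
# mat / dish / scene
cv2.imwrite("pics/t1m.png",cv2.resize(t["pixels"][190:310,330:480,::-1],None,fx=5,fy=5,interpolation=cv2.INTER_NEAREST))
E
```

```text
[[ 0.618   0.0491]
 [ 0.6374  0.0019]
 [ 0.5554 -0.0323]
 [ 0.5352  0.0155]] [0.5865 0.0086 0.057 ]
long (np.float64(89.41269818597641), np.float64(22.116738894953514)) (np.float64(88.80452749069902), np.float64(22.667145395283473)) short (np.float64(51.047685603355866), np.float64(-67.6692607104891)) (np.float64(51.90661928466616), np.float64(-66.99693059436707))
tabs local [[ 11.2947  32.8142]
 [-11.4091  31.9815]
 [ 11.5072 -34.431 ]
 [-10.7885 -34.1742]] 22.39194214511849
```

View pics/t1z.png

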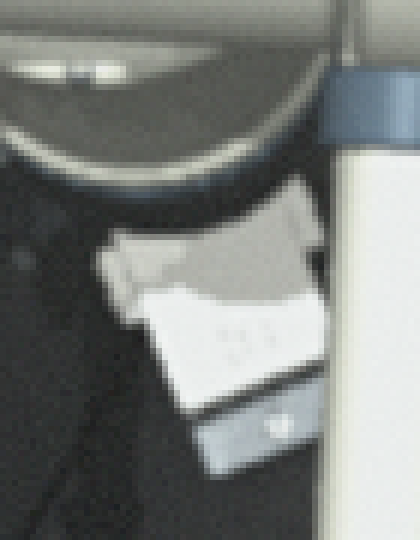

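View pics/t1m.png

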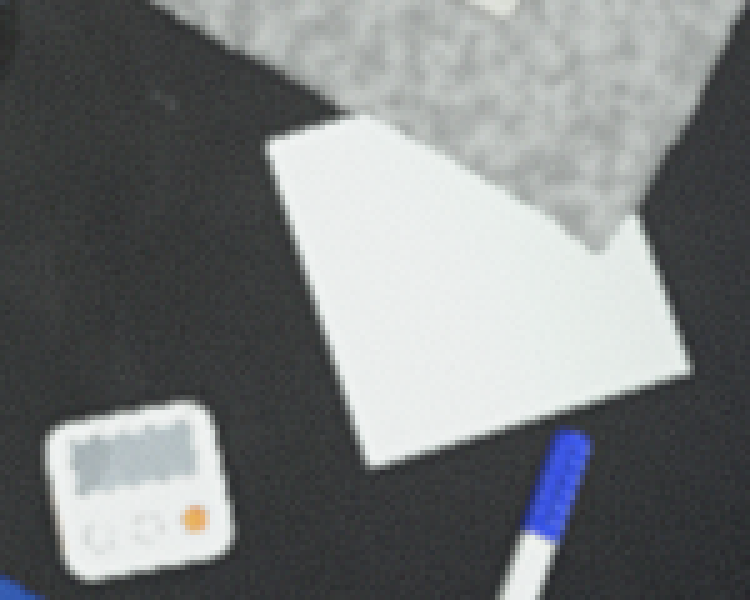

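```bash
python3 rel.py 0.5868 0.0078 0.08 -67.6
```

```text
t 2.325 p [0.5806 0.0055 0.1896] rot [-179.9879   -0.0366  -69.7851] F [-0.8844 -0.2526  0.799 ] M [0.0497 0.0256 0.0138] w 0.08514212879397576
F tool [-0.068   0.917  -0.7993]
shift frac [-0.0002 -0.022   0.3655]
turn frac [-0.0004 -0.0013 -0.0763]
```

step_arm(
  rows=[
    [0,-0.022,0.1,0,0,-0.04,1],
    [0,-0.022,0.22,0,0,-0.076,1],
    [0,-0.022,0.3,0,0,-0.076,1],
    [0,-0.022,0.365,0,0,-0.076,1],
    [0,-0.022,0.365,0,0,-0.076,1],
  ],
)

```text
t: 2.95
ee_pos: [0.586, 0.0087, 0.0783]
tool_rot: [179.9, 0.1, -67.6]
force: [-1.2, -0.3, -0.1]
grip_width: 0.0854
```

```bash
python3 - <<'E'
from h import *
d=snapshot("wrist"); cv2.imwrite("pics/w2.png",d["pixels"][:,:,::-1])
np.save("w2.npy",d,allow_pickle=True)
E
python3 rel.py 0.5868 0.0078 0.0165 -67.6
```

```text
t 3.0 p [0.5868 0.0089 0.0799] rot [179.9816   0.0035 -67.546 ] F [-0.1468  0.3098 -0.0681] M [-0.015   0.0143  0.0345] w 0.08562509950485564
F tool [-0.3424  0.0173  0.0681]
shift frac [0.0033 0.0014 0.2113]
turn frac [0.0006 0.0001 0.0019]
```

View pics/w2.png

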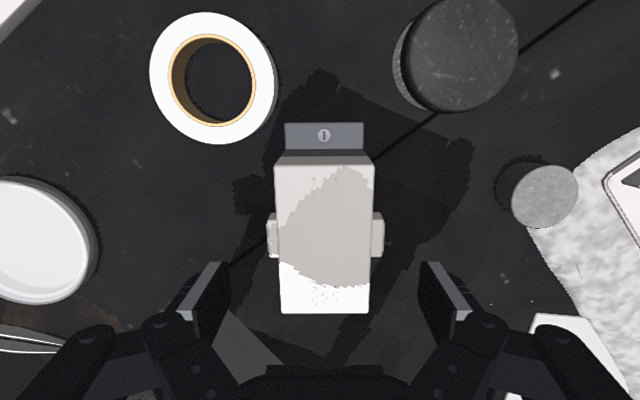

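```bash
python3 - <<'E'
from h import *
im=cv2.imread("pics/w2.png")[145:325,250:400]
cv2.imwrite("pics/w2z.png",cv2.resize(im,None,fx=4,fy=3.3,interpolation=cv2.INTER_NEAREST)) if 0 else cv2.imwrite("pics/w2z.png",cv2.resize(im[:145],None,fx=4,fy=4,interpolation=cv2.INTER_NEAREST))
cv2.imwrite("pics/w2y.png",cv2.resize(im[100:],None,fx=4,fy=4,interpolation=cv2.INTER_NEAREST))
E
```

```text
(no output)
```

View pics/w2z.png

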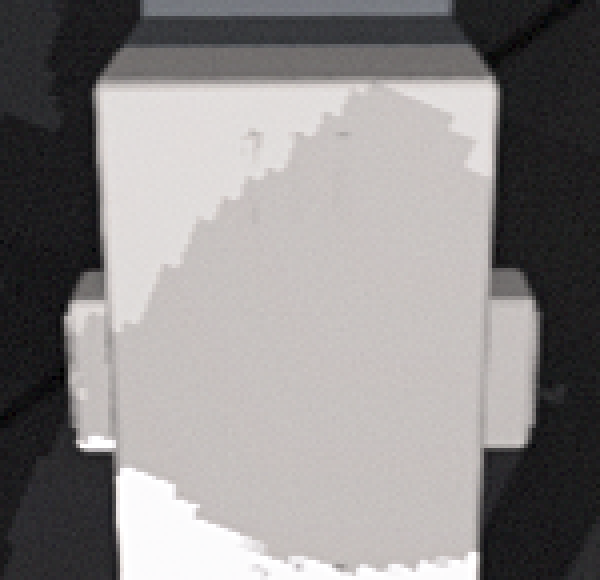

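View pics/w2y.png

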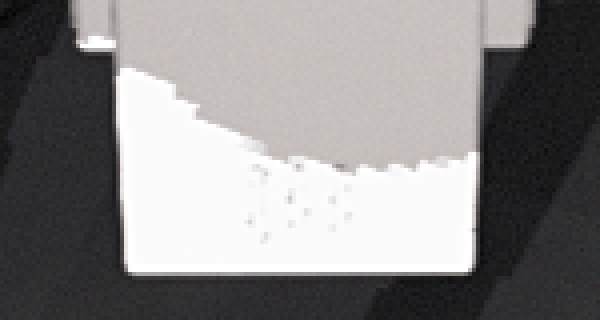

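```bash
python3 - <<'E'
from h import *
np.set_printoptions(precision=4,suppress=True)
d=np.load("w2.npy",allow_pickle=True).item()
z=lambda a:np.array(a,float)/4+[250-.375,145-.375]
P=onplane(d,z([[97,82],[498,82],[474,673],[125,673]]),.057)
print(P[:,:2],P.mean(0))
e=lambda a,b:(np.linalg.norm(P[a]-P[b])*1e3, np.degrees(np.arctan2(*(P[a]-P[b])[[1,0]])))
print("long",e(0,3),e(1,2),"short",e(1,0),e(2,3))
a=np.radians((e(0,3)[1]+e(1,2)[1])/2); X=np.array([np.cos(a),np.sin(a)]);Y=np.array([-X[1],X[0]])
T=onplane(d,z([[66,305],[77,447],[539,305],[529,445]]),.049)[:,:2]-P.mean(0)[:2]
print("tabs local",np.c_[T@X,T@Y]*1e3, np.degrees(a))
c,_=ray(d,[0,0]); q=(c[:2]-P.mean(0)[:2]); print("cam local",q@X,q@Y)
E
```

```text
[[ 0.618   0.0494]
 [ 0.6376  0.0021]
 [ 0.5552 -0.0327]
 [ 0.5352  0.0154]] [0.5865 0.0085 0.057 ]
long (np.float64(89.51047964832482), np.float64(22.372445315020077)) (np.float64(89.4676456054852), np.float64(22.87047983387787)) short (np.float64(51.24531593862721), np.float64(-67.55349455714797)) (np.float64(52.02306826140026), np.float64(-67.50370378449074))
tabs local [[ 11.0686  32.9199]
 [-11.3461  32.6105]
 [ 10.8839 -34.0809]
 [-11.1882 -33.806 ]] 22.621462574448973
cam local 0.07916075891016426 -0.00035340514669885363
```

step_arm(
  rows=[
    [0.001,0,0.07,0,0,0,1],
    [0.001,0,0.14,0,0,0,0.95],
    [0.001,0,0.19,0,0,0,0.9],
    [0.001,0,0.211,0,0,0,0.87],
    [0.001,0,0.211,0,0,0,0.87],
    [0.001,0,0.211,0,0,0,0.87],
  ],
)

```text
t: 3.75
ee_pos: [0.5877, 0.0093, 0.0173]
tool_rot: [-179.9, -0.0, -67.5]
force: [-0.6, -0.8, 0.4]
grip_width: 0.0741
```

```bash
python3 - <<'E'
from h import *
d=snapshot("wrist"); cv2.imwrite("pics/w3.png",d["pixels"][:,:,::-1])
np.save("w3.npy",d,allow_pickle=True)
E
python3 rel.py 0.5868 0.0078 0.0165 -67.6
```

```text
t 3.8 p [0.5878 0.0092 0.0174] rot [-179.9171   -0.0392  -67.4913] F [ 0.1706  0.4818 -0.5756] M [ 0.0513 -0.0102 -0.0071] w 0.07443751036881885
F tool [-0.3802 -0.3412  0.5758]
shift frac [0.0032 0.0049 0.0031]
turn frac [-0.0029 -0.0014  0.0038]
```

View pics/w3.png

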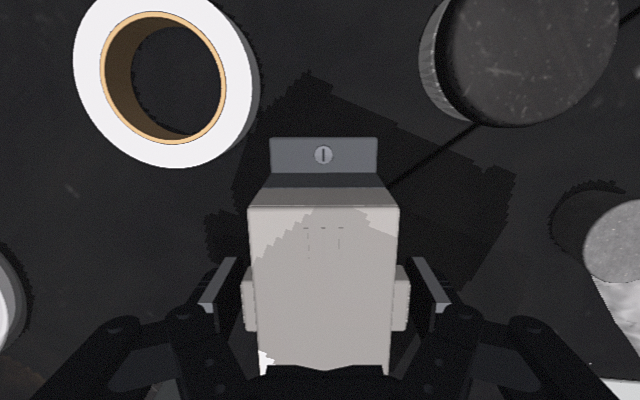

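step_arm(
  rows=[
    [0,0,0,0,0,0,0.82],
    [0,0,0,0,0,0,0.805],
    [0,0,0,0,0,0,0.8],
    [0,0,0,0,0,0,0.8],
  ],
)

```text
t: 4.3
ee_pos: [0.5872, 0.0092, 0.0165]
tool_rot: [180.0, 0.0, -67.5]
force: [-0.1, 1.4, -0.2]
grip_width: 0.0682
```

step_arm(
  rows=[
    [0,0,0,0,0,0,0.795],
    [0,0,0,0,0,0,0.79],
    [0,0,0,0,0,0,0.79],
  ],
)

```text
t: 4.68
ee_pos: [0.5872, 0.0091, 0.0165]
tool_rot: [-180.0, -0.0, -67.5]
force: [0.7, -0.8, 0.6]
grip_width: 0.0676
```

step_arm(
  rows=[
    [0,0,0,0,0,0,0.785],
    [0,0,0,0,0,0,0.785],
  ],
)

```text
t: 4.92
ee_pos: [0.5873, 0.0091, 0.0166]
tool_rot: [-180.0, -0.0, -67.5]
force: [0.6, -1.6, 0.4]
grip_width: 0.0666
```

step_arm(
  rows=[
    [0,0,0,0,0,0,0.781],
    [0,0,0,0,0,0,0.781],
  ],
)

```text
t: 5.18
ee_pos: [0.5873, 0.0092, 0.0166]
tool_rot: [-180.0, -0.0, -67.5]
force: [0.8, -1.5, 1.2]
grip_width: 0.0665
```

```bash
python3 rel.py
```

```text
t 5.175 p [0.5873 0.0092 0.0166] rot [-179.9872   -0.0142  -67.4984] F [ 0.7955 -1.5008  1.2099] M [-0.2245 -0.1153 -0.0023] w 0.06650486714150144
F tool [ 1.6913 -0.1608 -1.2095]
```

step_arm(
  rows=[
    [0,0,0,0,0,0,0.776],
    [0,0,0,0,0,0,0.776],
    [0,0,0,0,0,0,0.776],
  ],
)

```text
t: 5.55
ee_pos: [0.5873, 0.0092, 0.0167]
tool_rot: [-180.0, -0.0, -67.5]
force: [-0.1, -1.9, 2.5]
grip_width: 0.0662
```

```bash
python3 rel.py
```

```text
t 5.55 p [0.5873 0.0092 0.0167] rot [-179.9823   -0.0184  -67.4947] F [-0.1084 -1.8883  2.4864] M [-0.4351 -0.0333 -0.0124] w 0.06618232161099621
F tool [ 1.7038  0.8221 -2.4861]
```

step_arm(
  rows=[
    [0,0,-0.001,0,0,0,0.772],
    [0,0,-0.0015,0,0,0,0.768],
    [0,0,-0.0015,0,0,0,0.768],
  ],
)

```text
t: 5.92
ee_pos: [0.5872, 0.0093, 0.017]
tool_rot: [-180.0, 0.0, -67.5]
force: [0.5, -0.4, 2.7]
grip_width: 0.0659
```

```bash
python3 rel.py
```

```text
t 5.925 p [0.5872 0.0093 0.017 ] rot [-179.9854    0.0034  -67.4934] F [ 0.474  -0.3855  2.686 ] M [-0.2934 -0.1128  0.0217] w 0.06586671008480884
F tool [ 0.5375 -0.291  -2.686 ]
```

step_arm(
  rows=[
    [0,0,-0.001,0,0,0,0.76],
    [0,0,-0.0015,0,0,0,0.752],
    [0,0,-0.002,0,0,0,0.745],
    [0,0,-0.002,0,0,0,0.745],
  ],
)

```text
t: 6.42
ee_pos: [0.5872, 0.0093, 0.0175]
tool_rot: [-180.0, 0.0, -67.5]
force: [0.9, -1.1, 2.1]
grip_width: 0.0639
```

```bash
python3 rel.py
```

```text
t 6.425 p [0.5872 0.0093 0.0175] rot [-179.9914    0.0045  -67.4908] F [ 0.8588 -1.0568  2.0852] M [-0.1961 -0.1239  0.0561] w 0.06386245050387446
F tool [ 1.3049 -0.3891 -2.0852]
```

step_arm(
  rows=[
    [0,0,-0.0005,0,0,0,0.738],
    [0,0,-0.001,0,0,0,0.731],
    [0,0,-0.0018,0,0,0,0.724],
    [0,0,-0.0022,0,0,0,0.717],
    [0,0,-0.0022,0,0,0,0.717],
  ],
)

```text
t: 7.05
ee_pos: [0.5872, 0.0093, 0.0182]
tool_rot: [-180.0, 0.0, -67.5]
force: [1.8, -0.6, 2.3]
grip_width: 0.0612
```

```bash
python3 rel.py
```

```text
t 7.05 p [0.5872 0.0093 0.0182] rot [-179.9945    0.0032  -67.4936] F [ 1.7827 -0.6303  2.3406] M [-0.1742 -0.1886  0.0273] w 0.061243135962838924
F tool [ 1.2646 -1.4059 -2.3405]
```

step_arm(
  rows=[
    [0,0,-0.0008,0,0,0,0.71],
    [0,0,-0.0013,0,0,0,0.703],
    [0,0,-0.0018,0,0,0,0.697],
    [0,0,-0.0018,0,0,0,0.697],
  ],
)

```text
t: 7.55
ee_pos: [0.5872, 0.0093, 0.0187]
tool_rot: [-180.0, 0.0, -67.5]
force: [1.9, 0.1, 1.9]
grip_width: 0.0599
```

```bash
python3 rel.py
```

```text
t 7.55 p [0.5872 0.0093 0.0187] rot [-179.9957    0.0002  -67.4919] F [1.9105 0.0569 1.9137] M [-0.1407 -0.2894  0.0083] w 0.05994763895282616
F tool [ 0.6788 -1.7869 -1.9135]
```

step_arm(
  rows=[
    [0,0,-0.0005,0,0,0,0.688],
    [0,0,-0.0008,0,0,0,0.68],
    [0,0,-0.0008,0,0,0,0.675],
    [0,0,-0.0008,0,0,0,0.675],
  ],
  squeeze=24,
)

```text
t: 8.05
ee_pos: [0.5873, 0.0091, 0.0191]
tool_rot: [-180.0, -0.0, -67.5]
force: [1.3, -1.0, 3.2]
grip_width: 0.0588
```

```bash
python3 rel.py
```

```text
t 8.05 p [0.5873 0.0091 0.0191] rot [-179.9886   -0.0177  -67.4987] F [ 1.3486 -0.9816  3.2183] M [-0.3497 -0.2939  0.0167] w 0.05875213418473022
F tool [ 1.424  -0.8709 -3.2177]
```

step_arm(
  rows=[
    [0,0,-0.0005,0,0,0,0.668],
    [0,0,-0.0008,0,0,0,0.66],
    [0,0,-0.001,0,0,0,0.65],
    [0,0,-0.001,0,0,0,0.65],
  ],
)

```text
t: 8.55
ee_pos: [0.5872, 0.0091, 0.0192]
tool_rot: [-180.0, -0.0, -67.5]
force: [3.0, -3.4, 1.6]
grip_width: 0.0587
```

```bash
python3 rel.py
```

```text
t 8.55 p [0.5872 0.0091 0.0192] rot [-179.9974   -0.0111  -67.4961] F [ 2.9722 -3.3635  1.6142] M [-0.4695 -0.4873  0.0369] w 0.058702360815839176
F tool [ 4.2453 -1.4586 -1.6133]
```

step_arm(
  rows=[
    [0.0007,-0.0005,-0.0003,0,0,0,0.65],
    [0.001,-0.0005,-0.0005,0,0,0,0.65],
    [0.001,-0.0005,-0.0005,0,0,0,0.65],
  ],
)

```text
t: 8.93
ee_pos: [0.5872, 0.0091, 0.0192]
tool_rot: [180.0, 0.0, -67.5]
force: [2.7, -2.0, 0.7]
grip_width: 0.059
```

```bash
python3 rel.py
```

```text
t 8.925 p [0.5872 0.0091 0.0192] rot [179.9764   0.0194 -67.4911] F [ 2.7113 -2.037   0.7392] M [-0.2949 -0.3491  0.0045] w 0.05901754571618346
F tool [ 2.9196 -1.7246 -0.7409]
```

step_arm(
  rows=[
    [0.0005,-0.0005,-0.002,0,0,0,0.65],
    [0.0005,-0.0005,-0.004,0,0,0,0.65],
    [0.0005,-0.0005,-0.006,0,0,0,0.65],
  ],
)

```text
t: 9.3
ee_pos: [0.5869, 0.009, 0.0204]
tool_rot: [179.9, 0.0, -67.5]
force: [0.1, -1.2, -2.6]
grip_width: 0.0582
```

```bash
python3 rel.py
```

```text
t 9.3 p [0.5869 0.009  0.0204] rot [179.8947   0.048  -67.4949] F [ 0.0604 -1.1922 -2.5894] M [-0.2665 -0.0923  0.0735] w 0.05824968422996353
F tool [1.1267 0.3958 2.5892]
```

step_arm(
  rows=[
    [0,0,-0.003,0,0,0,0.65],
    [0,0,-0.006,0,0,0,0.65],
    [0,0,-0.009,0,0,0,0.65],
  ],
)

```text
t: 9.68
ee_pos: [0.5876, 0.0092, 0.0241]
tool_rot: [-180.0, 0.0, -67.5]
force: [0.6, -0.5, -2.0]
grip_width: 0.0586
```

```bash
python3 rel.py
```

```text
t 9.675 p [0.5876 0.0092 0.0241] rot [-179.9967    0.0234  -67.4857] F [ 0.6292 -0.4852 -1.954 ] M [-0.0646 -0.0016  0.0237] w 0.058631769069022135
F tool [ 0.69   -0.3954  1.9538]
```

Force is low, so the hooks are free. I'll keep lifting.

step_arm(
  rows=[
    [0,0,-0.006,0,0,0,0.65],
    [0,0,-0.013,0,0,0,0.65],
    [0,0,-0.02,0,0,0,0.65],
    [0,0,-0.03,0,0,0,0.65],
    [0,0,-0.045,0,0,0,0.65],
  ],
)

```text
t: 10.3
ee_pos: [0.5875, 0.0089, 0.0376]
tool_rot: [180.0, 0.0, -67.5]
force: [0.4, -0.0, -1.4]
grip_width: 0.0592
```

```bash
python3 rel.py; python3 - <<'E'
from h import *
d=snapshot("scene"); cv2.imwrite("pics/s3.png",d["pixels"][100:300,200:480,::-1])
E
```

```text
t 10.3 p [0.5875 0.0089 0.0376] rot [179.9881   0.0088 -67.4943] F [ 0.3809 -0.0137 -1.4339] M [-0.0043  0.0018  0.0117] w 0.059179035288472834
F tool [ 0.1587 -0.3469  1.4338]
```

View pics/s3.png

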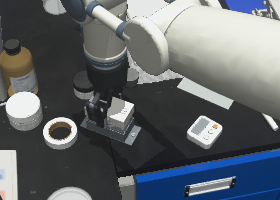

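```bash
python3 - <<'E'
from h import *
np.set_printoptions(precision=4,suppress=True)
t=snapshot("top"); s=snapshot("scene")
print("q",read_state()["joint_pos"])
def tri(a,b):
    c1,v1=ray(t,a);c2,v2=ray(s,b);v1=v1[0]/np.linalg.norm(v1);v2=v2[0]/np.linalg.norm(v2)
    A=np.c_[v1,-v2];k=np.linalg.lstsq(A,c2-c1,rcond=None)[0]
    p,q=c1+k[0]*v1,c2+k[1]*v2;return (p+q)/2,np.linalg.norm(p-q)
z=lambda x,y:[330-.4+x/5,190-.4+y/5]
q=lambda x,y:[190+x/2.7-.3,130+y/2.7-.3]
print("mat TL,BL,BR",tri(z(268,143),q(507,154)),tri(z(372,467),q(644,212)),tri(z(690,373),q(703,118)))
print("slabcorner",tri(z(598,253),q(637,103)))
for a,b in [((480,105),(393,118)),((455,182),(337,130)),((375,152),(320,97))]: pass
d=np.load("t1.npy",allow_pickle=True).item(); cv2.imwrite("pics/j1.png",cv2.resize(d["pixels"][60:260,340:530,::-1],None,fx=3,fy=3))
im=cv2.imread("pics/scene0.png"); cv2.imwrite("pics/j2.png",cv2.resize(im[70:220,300:470],None,fx=4,fy=4))
P=onplane(d,[z(268,143),z(372,467),z(690,373),z(640,213)],.003);print("z=.003",P)
E
```

```text
q [-2.4465  6.1292 89.2669  0.0007 84.5519 65.0492]
mat TL,BL,BR (array([ 0.5689, -0.1797,  0.0025]), np.float64(0.003211099223546471)) (array([ 0.4462, -0.2155,  0.0055]), np.float64(0.001413365279687086)) (array([ 0.4828, -0.3386,  0.0011]), np.float64(0.00036185711307838405))
slabcorner (array([ 0.5279, -0.3022,  0.0108]), np.float64(0.0008343758238578344))
z=.003 [[ 0.57   -0.1786  0.003 ]
 [ 0.4468 -0.2155  0.003 ]
 [ 0.4828 -0.3379  0.003 ]
 [ 0.5439 -0.3216  0.003 ]]
```

View pics/j1.png

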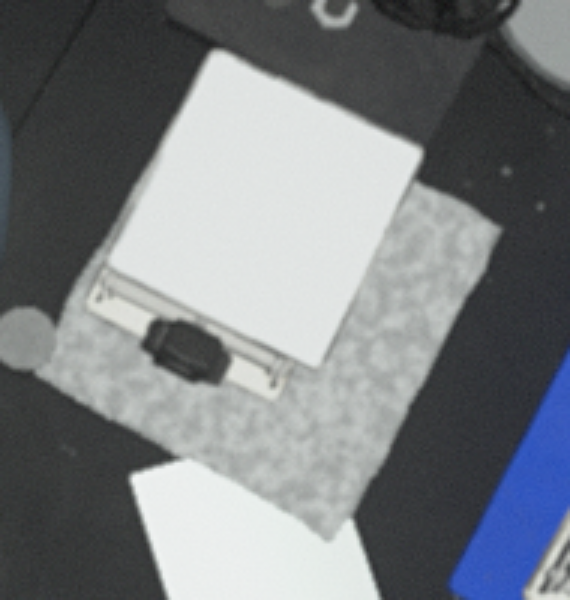

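View pics/j2.png

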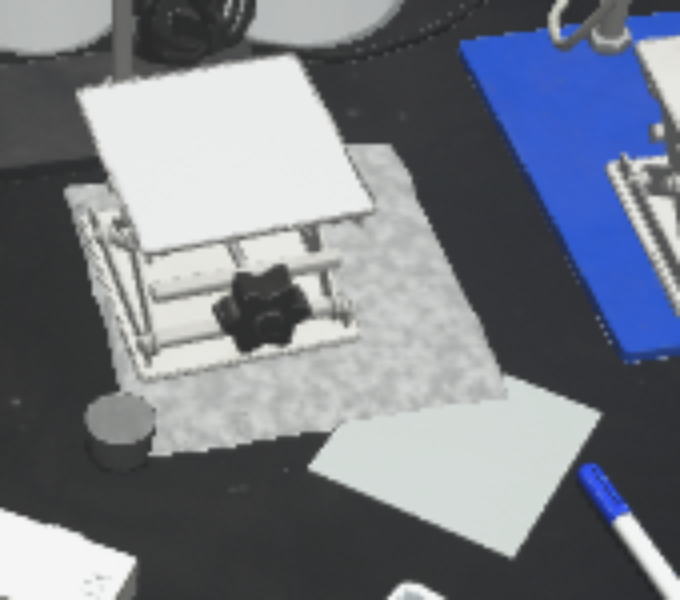

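```bash
python3 - <<'E'
from h import *
np.set_printoptions(precision=4,suppress=True)
t=snapshot("top"); s=snapshot("scene")
def tri(a,b):
    c1,v1=ray(t,a);c2,v2=ray(s,b);v1=v1[0]/np.linalg.norm(v1);v2=v2[0]/np.linalg.norm(v2)
    A=np.c_[v1,-v2];k=np.linalg.lstsq(A,c2-c1,rcond=None)[0]
    p,q=c1+k[0]*v1,c2+k[1]*v2;return (p+q)/2,np.linalg.norm(p-q)
print("plate near L,R",tri((375,149.3),(336.25,132.5)),tri((446.7,182.7),(393.25,122.5)))
print("knob",tri((340+190/3,60+350/3),(300+262/4,70+305/4)))
# slab edge points in top at z=.011
E_=onplane(t,[[340+190/3,60+460/3],[340+35/3,60+372/3],[340+330/3,60+540/3]],.011);print("slab edge",E_)
BL=np.array([.4468,-.2155]);U=np.array([.57,-.1786])-BL;print("mat u",np.linalg.norm(U),np.degrees(np.arctan2(U[1],U[0])));u=U/np.linalg.norm(U);v=np.array([u[1],-u[0]])
for p in E_: print("uv",(p[:2]-BL)@u,(p[:2]-BL)@v)
for uv in [(.050,.034),(.05,.036)]:
    print(uv,BL+uv[0]*u+uv[1]*v)
print("v dir ang",np.degrees(np.arctan2(v[1],v[0])))
print("BR uv",(np.array([.4828,-.3379])-BL)@u,(np.array([.4828,-.3379])-BL)@v)
E
```

```text
plate near L,R (array([ 0.6749, -0.1489,  0.1178]), np.float64(2.3297726452208044e-05)) (array([ 0.6184, -0.2735,  0.1101]), np.float64(0.0003965769497813167))
knob (array([ 0.6388, -0.2078,  0.0636]), np.float64(0.00024138496684937983))
slab edge [[ 0.5787 -0.2162  0.011 ]
 [ 0.6354 -0.1173  0.011 ]
 [ 0.528  -0.3039  0.011 ]]
mat u 0.12860734815709401 16.67364099766411
uv 0.12609785033295998 0.038548327028757566
uv 0.20884324790673942 -0.039923259330552935
uv 0.052411872770672184 0.1080265147116642
(0.05, 0.034) [ 0.5045 -0.2337]
(0.05, 0.036) [ 0.505  -0.2356]
v dir ang -73.3263590023359
BR uv -0.0006326232611577817 0.12758275662412003
```

step_arm(
  rows=[
    [0,0,-0.05,0,0,0,0.65],
    [0,0,-0.12,0,0,0,0.65],
    [0,0,-0.19,0,0,0,0.65],
    [0,0,-0.26,0,0,0,0.65],
    [0,0,-0.3,0,0,0,0.65],
    [0,0,-0.3,0,0,0,0.65],
  ],
)

```text
t: 11.3
ee_pos: [0.5883, 0.0089, 0.129]
tool_rot: [-179.9, -0.1, -67.5]
force: [0.9, 1.0, -1.6]
grip_width: 0.0584
```

```bash
python3 rel.py .5042 -.2328 .06 -73.3; python3 - <<'E'
from h import *
d=snapshot("wrist"); cv2.imwrite("pics/w4.png",d["pixels"][:,:,::-1])
E
```

```text
t 11.3 p [0.5883 0.0089 0.129 ] rot [-179.8739   -0.0589  -67.4943] F [ 0.8672  0.9557 -1.5662] M [-0.0349  0.0326  0.0075] w 0.058427247205307065
F tool [-0.5526 -1.1635  1.5682]
shift frac [0.6369 0.5677 0.2293]
turn frac [-0.0045 -0.0018  0.2027]
```

View pics/w4.png

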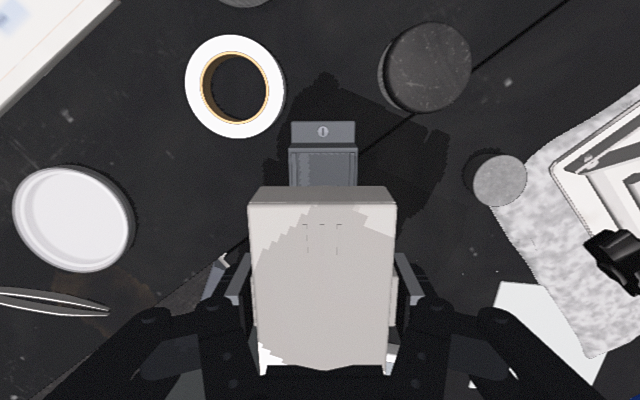

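The cover is held level and well clear of the carrier. Now I'll carry it over the mat.

step_arm(
  rows=[
    [0.06,0.05,0,0,0,0.02,0.65],
    [0.15,0.13,0,0,0,0.05,0.65],
    [0.26,0.23,0,0,0,0.08,0.65],
    [0.37,0.33,0,0,0,0.12,0.65],
    [0.48,0.43,0.03,0,0,0.16,0.65],
    [0.57,0.51,0.1,0,0,0.19,0.65],
    [0.62,0.555,0.16,0,0,0.203,0.65],
    [0.637,0.568,0.22,0,0,0.203,0.65],
    [0.637,0.568,0.23,0,0,0.203,0.65],
    [0.637,0.568,0.23,0,0,0.203,0.65],
  ],
)

```text
t: 12.6
ee_pos: [0.5038, -0.2318, 0.0584]
tool_rot: [-180.0, 0.0, -73.2]
force: [0.6, 0.3, -0.7]
grip_width: 0.0585
```

```bash
python3 - <<'E'
from h import *
for n in ("wrist","scene"):
    d=snapshot(n); np.save(n+"5.npy",d,allow_pickle=True); cv2.imwrite(f"pics/{n}5.png",d["pixels"][:,:,::-1] if n=="wrist" else cv2.resize(d["pixels"][120:260,300:480,::-1],None,fx=4,fy=4))
E
python3 rel.py .5042 -.2328 .004 -73.3
```

```text
t 12.7 p [ 0.5042 -0.2322  0.0594] rot [-179.9282   -0.053   -73.2268] F [ 0.3565 -0.0684 -1.9441] M [-0.065   0.0245 -0.0164] w 0.0590496077840575
F tool [ 0.1666 -0.3192  1.9447]
shift frac [0.0018 0.001  0.1847]
turn frac [-0.0025 -0.0018  0.0026]
```

View pics/wrist5.png

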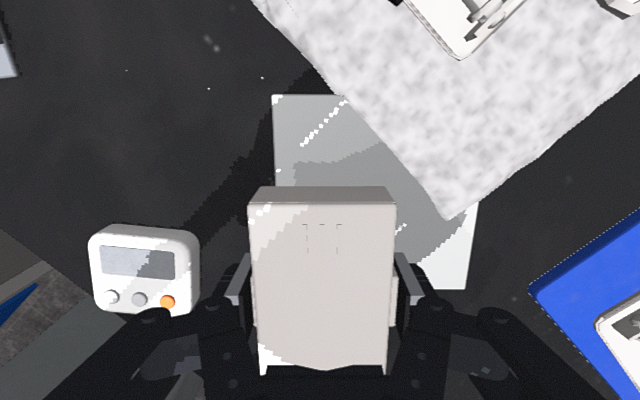

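View pics/scene5.png

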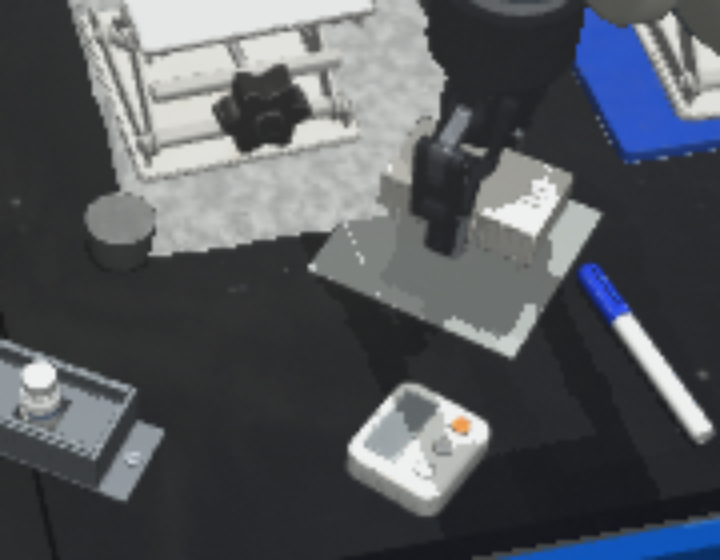

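```bash
python3 - <<'E'
from h import *
np.set_printoptions(precision=4,suppress=True)
d=np.load("wrist5.npy",allow_pickle=True).item()
P=onplane(d,[[273,96],[342,97],[276,170],[468,288],[477,205]],.003)[:,:2]
S=onplane(d,[[449,219],[342,97],[253,0]],.011)[:,:2]
t=np.array([.5042,-.2325]); a=np.radians(16.75); X=np.array([np.cos(a),np.sin(a)]);V=np.array([X[1],-X[0]])
print("mat rel",np.c_[(P-t)@X,(P-t)@V]*1e3,"\nslab",np.c_[(S-t)@X,(S-t)@V]*1e3)
E
```

```text
mat rel [[ 78.6411 -30.1903]
 [ 78.0962   9.7916]
 [ 34.9113 -30.4221]
 [-49.2283 100.1191]
 [ 12.0576  97.5568]] 
slab [[  5.5217  77.4577]
 [ 78.1356   9.3786]
 [125.4476 -36.9886]]
```

step_arm(
  rows=[
    [0.015,-0.006,0.04,0,0,0,0.65],
    [0.015,-0.006,0.09,0,0,0,0.65],
    [0.015,-0.006,0.13,0,0,0,0.65],
    [0.015,-0.006,0.16,0,0,0,0.65],
    [0.015,-0.006,0.175,0,0,0,0.65],
    [0.015,-0.006,0.175,0,0,0,0.65],
  ],
)

```text
t: 13.45
ee_pos: [0.5062, -0.2366, 0.0056]
tool_rot: [180.0, 0.0, -73.3]
force: [-0.5, -0.2, -1.6]
grip_width: 0.0588
```

step_arm(
  rows=[
    [0,0,0.003,0,0,0,0.65],
    [0,0,0.006,0,0,0,0.65],
    [0,0,0.006,0,0,0,0.65],
  ],
)

```text
t: 13.82
ee_pos: [0.5064, -0.2367, 0.0043]
tool_rot: [-180.0, -0.0, -73.3]
force: [-0.2, -0.2, -2.2]
grip_width: 0.0587
```

```bash
python3 rel.py
```

```text
t 13.825 p [ 0.5064 -0.2367  0.0043] rot [-179.9877   -0.0114  -73.3109] F [-0.235  -0.1621 -2.2029] M [-0.039  -0.03   -0.0011] w 0.058689724350147264
F tool [0.0873 0.2721 2.2028]
```

step_arm(
  rows=[
    [0,0,0.002,0,0,0,0.65],
    [0,0,0.004,0,0,0,0.65],
    [0,0,0.004,0,0,0,0.65],
  ],
)

```text
t: 14.2
ee_pos: [0.5065, -0.2367, 0.0035]
tool_rot: [-180.0, -0.0, -73.3]
force: [-0.3, 0.2, 2.4]
grip_width: 0.0583
```

```bash
python3 rel.py
```

```text
t 14.2 p [ 0.5065 -0.2367  0.0035] rot [-179.9804   -0.0172  -73.3087] F [-0.2992  0.1776  2.4171] M [ 0.2324  0.2417 -0.0242] w 0.05825327493363523
F tool [-0.2553  0.2348 -2.4173]
```

step_arm(
  rows=[
    [0,0,0.001,0,0,0,0.7],
    [0,0,0.002,0,0,0,0.72],
    [0,0,0.0035,0,0,0,0.74],
    [0,0,0.0045,0,0,0,0.76],
    [0,0,0.0045,0,0,0,0.78],
    [0,0,0.0045,0,0,0,0.85],
    [0,0,0.0045,0,0,0,0.88],
    [0,0,0.0045,0,0,0,0.88],
  ],
)

```text
t: 15.2
ee_pos: [0.5064, -0.2366, 0.0016]
tool_rot: [-180.0, 0.0, -73.3]
force: [-1.5, 0.9, -0.0]
grip_width: 0.0754
```

```bash
python3 rel.py; python3 - <<'E'
from h import *
for n in ("wrist","scene"):
    d=snapshot(n); np.save(n+"6.npy",d,allow_pickle=True); cv2.imwrite(f"pics/{n}6.png",d["pixels"][:,:,::-1] if n=="wrist" else cv2.resize(d["pixels"][120:260,300:480,::-1],None,fx=4,fy=4))
E
```

```text
t 15.2 p [ 0.5064 -0.2366  0.0016] rot [-179.9995    0.0002  -73.3112] F [-1.4752  0.8878 -0.0162] M [-0.0062 -0.0472 -0.046 ] w 0.07540604725205383
F tool [-1.274   1.1581  0.0162]
```

View pics/wrist6.png

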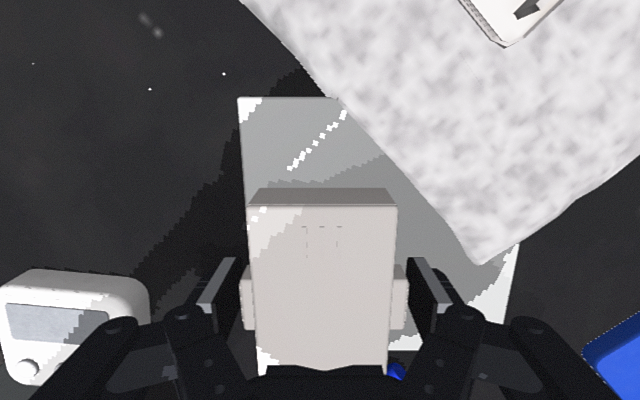

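View pics/scene6.png

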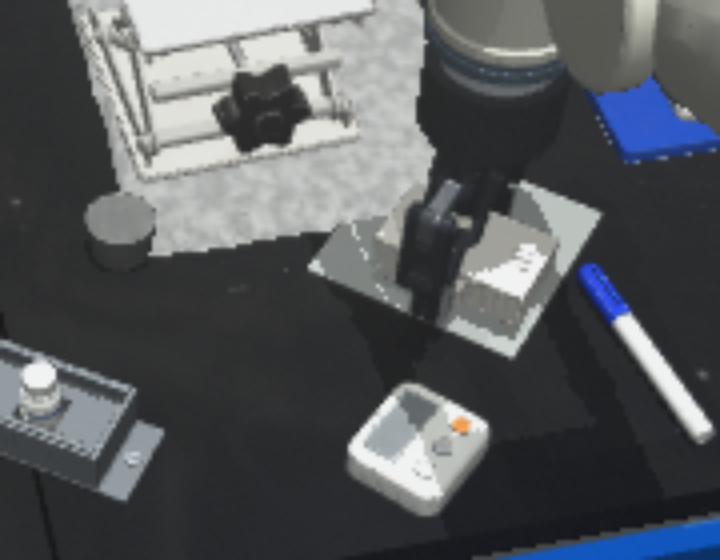

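The cover stands upright on the mat, released, with both tabs sprung out. I'll retreat straight up.

step_arm(
  rows=[
    [0,0,-0.015,0,0,0,0.9],
    [0,0,-0.06,0,0,0,0.92],
    [0,0,-0.15,0,0,0,0.92],
    [0,0,-0.27,0,0,0,0.92],
    [0,0,-0.4,0,0,0,0.92],
    [0,0,-0.5,0,0,0,0.92],
    [0,0,-0.5,0,0,0,0.92],
  ],
)

```text
t: 16.18
ee_pos: [0.5078, -0.2374, 0.1562]
tool_rot: [-179.7, -0.3, -73.3]
force: [0.6, -0.1, 1.0]
grip_width: 0.0785
```

```bash
python3 rel.py .5865 .0085 .15 22.6; python3 - <<'E'
from h import *
d=snapshot("wrist"); np.save("wrist7.npy",d,allow_pickle=True); cv2.imwrite("pics/wrist7.png",d["pixels"][:,:,::-1])
E
```

```text
t 16.175 p [ 0.5078 -0.2374  0.1562] rot [-179.6975   -0.3022  -73.3084] F [ 0.6226 -0.1095  1.027 ] M [ 0.0279  0.0199 -0.0047] w 0.07853566207040702
F tool [ 0.2891 -0.5703 -1.0225]
shift frac [-0.7099 -0.4865  0.0196]
turn frac [ 0.0009 -0.0168 -3.3478]
```

View pics/wrist7.png

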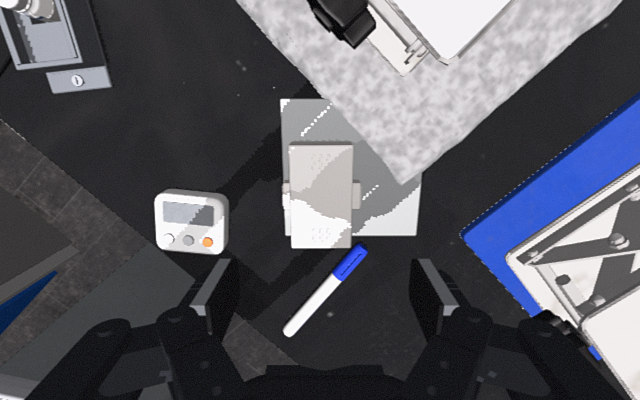

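```bash
python3 - <<'E'
from h import *
np.set_printoptions(precision=4,suppress=True)
d=np.load("wrist7.npy",allow_pickle=True).item()
M=onplane(d,[[280.5,99],[417,236],[286,236]],.003)[:,:2]
C=onplane(d,[[290,144],[352,144],[352,247.5],[292,247.5]],.041)[:,:2]
u=(M[0]-M[2])/np.linalg.norm(M[0]-M[2]); v=np.array([u[1],-u[0]])
for n,Q in(("mat",M),("cover",C)): print(n,np.c_[(Q-M[2])@u,(Q-M[2])@v]*1e3)
E
```

```text
mat [[129.2504  -0.    ]
 [ -0.4914 129.6359]
 [  0.       0.    ]]
cover [[95.5594 10.7174]
 [95.4438 59.6219]
 [ 5.635  61.8067]
 [ 5.8437  9.48  ]]
```

step_arm(
  rows=[
    [-0.1,-0.07,0.0,0,0,-0.2,0.8],
    [-0.22,-0.15,0.0,0,0,-0.4,0.7],
    [-0.34,-0.23,0.0,0,0,-0.6,0.6],
    [-0.46,-0.31,0.0,0,0,-0.8,0.55],
    [-0.57,-0.39,0.0,0,0,-1,0.5],
    [-0.57,-0.39,0.0,0,0,-1,0.5],
  ],
)

```text
t: 16.98
ee_pos: [0.569, -0.0366, 0.1496]
tool_rot: [179.9, 0.2, -44.4]
force: [-0.3, -0.9, -0.4]
grip_width: 0.0427
```

step_arm(
  rows=[
    [0,0,0,0,0,-0.25,0.5],
    [0,0,0,0,0,-0.55,0.5],
    [0,0,0,0,0,-0.8,0.5],
    [0,0,0,0,0,-1,0.5],
  ],
)

```text
t: 17.48
ee_pos: [0.5685, -0.0402, 0.1502]
tool_rot: [180.0, 0.1, -15.9]
force: [0.3, -1.1, 0.1]
grip_width: 0.0428
```

```bash
python3 rel.py .5865 .0085 .15 22.6
```

```text
t 17.475 p [ 0.5685 -0.0402  0.1502] rot [179.9535   0.1225 -15.9233] F [ 0.2835 -1.1285  0.0646] M [-0.0621 -0.0133 -0.0034] w 0.042818974124150616
F tool [ 0.582   1.0074 -0.0651]
shift frac [ 0.013  -0.1726  0.0005]
turn frac [ 0.0001  0.0047 -1.3447]
```

step_arm(
  rows=[
    [0,-0.04,0,0,0,-0.25,0.5],
    [0.005,-0.09,0,0,0,-0.55,0.5],
    [0.01,-0.14,0,0,0,-0.8,0.5],
    [0.013,-0.172,0,0,0,-1,0.5],
  ],
)

```text
t: 17.98
ee_pos: [0.5868, 0.0088, 0.1502]
tool_rot: [-180.0, 0.1, 12.7]
force: [-0.3, 0.0, -0.3]
grip_width: 0.0424
```

step_arm(
  rows=[
    [0,0,0,0,0,-0.2,0.5],
    [0,0,0,0,0,-0.345,0.5],
    [0,0,0,0,0,-0.345,0.5],
    [0,0,0,0,0,-0.345,0.5],
  ],
)

```text
t: 18.48
ee_pos: [0.587, 0.0087, 0.1509]
tool_rot: [-180.0, 0.1, 22.4]
force: [-1.0, -0.1, 0.2]
grip_width: 0.0427
```

```bash
python3 rel.py .5865 .0085 .15 22.6;python3 - <<'E'
from h import *
d=snapshot("wrist"); np.save("wrist8.npy",d,allow_pickle=True); cv2.imwrite("pics/wrist8.png",d["pixels"][:,:,::-1])
cv2.imwrite("pics/w8z.png",cv2.resize(d["pixels"][120:260,220:420,::-1],None,fx=4,fy=4,interpolation=cv2.INTER_NEAREST))
E
```

```text
t 18.475 p [0.587  0.0087 0.1509] rot [-179.9831    0.0578   22.3782] F [-0.9533 -0.0576  0.2265] M [-0.0299 -0.034  -0.0242] w 0.0427473993599039
F tool [-0.9036 -0.3098 -0.2255]
shift frac [-0.0017  0.0001  0.0031]
turn frac [-0.0006  0.002  -0.0077]
```

View pics/wrist8.png

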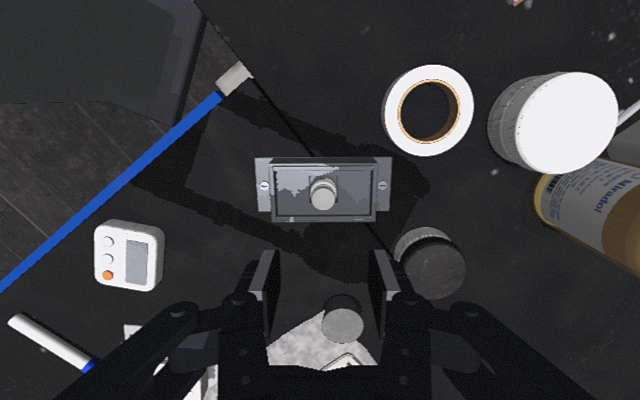

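View pics/w8z.png

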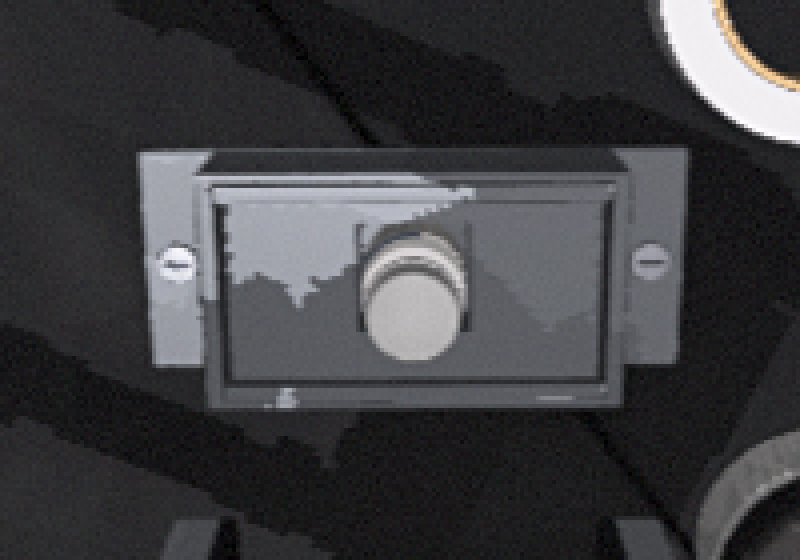

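```bash
python3 - <<'E'
from h import *
np.set_printoptions(precision=4,suppress=True)
d=np.load("wrist8.npy",allow_pickle=True).item()
z=lambda x,y:[220+x/4-.375,120+y/4-.375]
print("cap",onplane(d,[z(413,313)],.049)); print("cap lr",onplane(d,[z(365,313),z(461,313)],.049))
R=onplane(d,[z(207,178),z(630,178),z(622,407),z(210,407)],.032); print("rim",R.mean(0),R)
E
python3 rel.py .5865 .0085 .028 22.6
```

```text
cap [[0.5857 0.0101 0.049 ]]
cap lr [[0.577  0.0065 0.049 ]
 [0.5945 0.0137 0.049 ]]
rim [0.5871 0.009  0.032 ] [[ 0.538   0.0159  0.032 ]
 [ 0.6177  0.0486  0.032 ]
 [ 0.6374  0.0026  0.032 ]
 [ 0.5553 -0.0311  0.032 ]]
t 18.525 p [0.587  0.0088 0.1511] rot [-179.9872    0.0428   22.4041] F [ 0.0044 -0.0167 -0.7084] M [ 0.0696 -0.0312 -0.0361] w 0.04270107267106843
F tool [-0.0018  0.0173  0.7084]
shift frac [-0.0018  0.0004  0.4104]
turn frac [-0.0004  0.0015 -0.0068]
```

step_arm(
  rows=[
    [-0.002,-0.004,0.08,0,0,-0.006,0.44],
    [-0.002,-0.004,0.18,0,0,-0.006,0.44],
    [-0.002,-0.004,0.27,0,0,-0.006,0.44],
    [-0.002,-0.004,0.34,0,0,-0.006,0.44],
    [-0.002,-0.004,0.385,0,0,-0.006,0.44],
    [-0.002,-0.004,0.405,0,0,-0.006,0.44],
    [-0.002,-0.004,0.405,0,0,-0.006,0.44],
  ],
)

```text
t: 19.4
ee_pos: [0.5865, 0.0102, 0.0303]
tool_rot: [180.0, -0.0, 22.7]
force: [1.1, -0.6, 0.3]
grip_width: 0.0378
```

```bash
python3 rel.py;python3 - <<'E'
from h import *
d=snapshot("wrist"); cv2.imwrite("pics/wrist9.png",d["pixels"][:,:,::-1])
E
```

```text
t 19.4 p [0.5865 0.0102 0.0303] rot [179.995   -0.0151  22.6817] F [ 1.064  -0.5778  0.2991] M [-0.0753 -0.0176  0.0218] w 0.03779073213746018
F tool [ 0.759   0.9435 -0.2988]
```

View pics/wrist9.png

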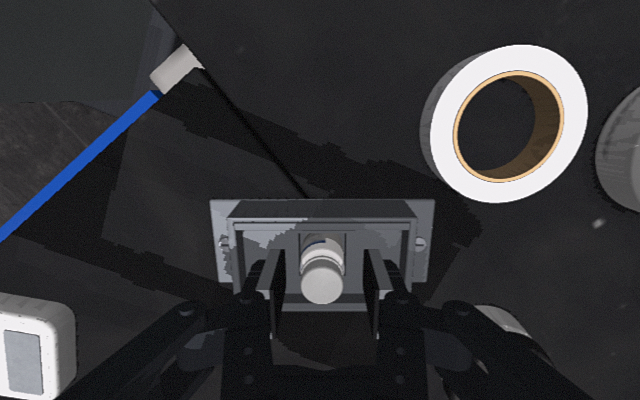

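The vial sits between the pads, so I'll close gently.

step_arm(
  rows=[
    [0,0,0.003,0,0,0,0.38],
    [0,0,0.003,0,0,0,0.32],
    [0,0,0.003,0,0,0,0.27],
    [0,0,0.003,0,0,0,0.22],
    [0,0,0.003,0,0,0,0.18],
    [0,0,0.003,0,0,0,0.18],
  ],
  squeeze=20,
)

```text
t: 20.2
ee_pos: [0.5864, 0.0101, 0.0295]
tool_rot: [180.0, -0.0, 22.7]
force: [0.0, -0.5, 2.5]
grip_width: 0.0201
```

```bash
python3 rel.py
```

```text
t 20.2 p [0.5864 0.0101 0.0295] rot [179.9823  -0.0167  22.6899] F [ 0.0165 -0.4955  2.498 ] M [-0.0797  0.2099  0.0296] w 0.02013198357516016
F tool [-0.1752  0.4643 -2.4979]
```

step_arm(
  rows=[
    [0,0,-0.01,0,0,0,0.15],
    [0,0,-0.03,0,0,0,0.15],
    [0,0,-0.06,0,0,0,0.15],
    [0,0,-0.1,0,0,0,0.15],
    [0,0,-0.16,0,0,0,0.15],
    [0,0,-0.24,0,0,0,0.15],
    [0,0,-0.32,0,0,0,0.15],
    [0,0,-0.32,0,0,0,0.15],
  ],
  squeeze=25,
)

```text
t: 21.2
ee_pos: [0.5878, 0.0101, 0.129]
tool_rot: [179.9, -0.3, 22.7]
force: [-0.2, 0.5, -0.1]
grip_width: 0.0195
```

```bash
python3 rel.py;python3 - <<'E'
from h import *
d=snapshot("wrist"); cv2.imwrite("pics/wrist10.png",d["pixels"][:,:,::-1])
d=snapshot("scene"); cv2.imwrite("pics/s10.png",cv2.resize(d["pixels"][120:350,200:480,::-1],None,fx=2.6,fy=2.6))
d=snapshot("top"); cv2.imwrite("pics/t10.png",d["pixels"][:,:,::-1]); np.save("t10.npy",d,allow_pickle=True)
E
```

```text
t 21.2 p [0.5878 0.0101 0.129 ] rot [179.8548  -0.3177  22.6915] F [-0.1999  0.5249 -0.0667] M [-0.0012 -0.08   -0.0023] w 0.01949936569815849
F tool [ 0.0177 -0.5615  0.0654]
```

View pics/wrist10.png

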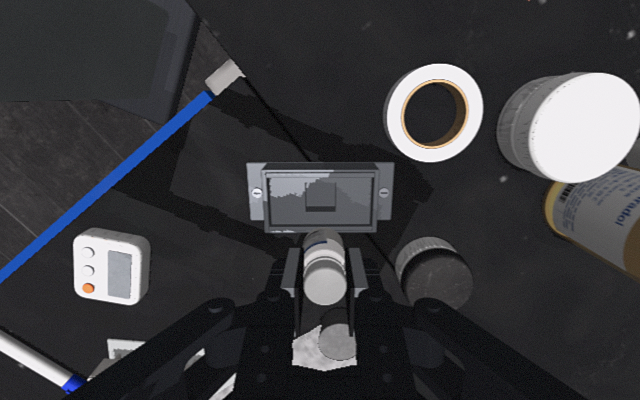

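View pics/s10.png

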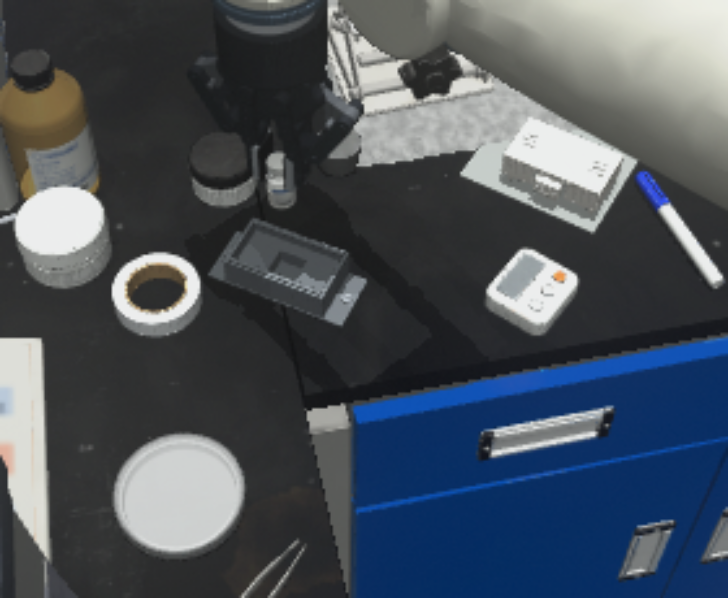

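View pics/t10.png

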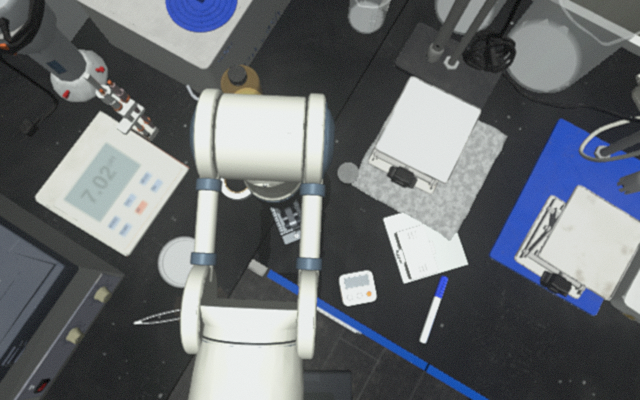

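The vial is held, the cover is still on the mat, and the carrier is empty. Next I'll locate the dish by fitting an ellipse in the first top picture and in the scene view.

```bash
python3 - <<'E'
from h import *
np.set_printoptions(precision=4,suppress=True)
t=np.load("t10.npy",allow_pickle=True).item()
for n,box in (("top",(145,225,225,300)),("scene",(235,280,305,345))):
    im=cv2.imread(f"pics/{n}0.png"); d=t if n=="top" else snapshot("scene")
    g=im.min(2); m=(g>130).astype(np.uint8); k=np.zeros_like(m); x0,y0,x1,y1=box
    k[y0:y1,x0:x1]=m[y0:y1,x0:x1]
    cs,_=cv2.findContours(k,0,1); c=max(cs,key=cv2.contourArea); c=cv2.convexHull(c)
    e=cv2.fitEllipse(c); print(n,e)
    P=onplane(d,c.reshape(-1,2),.012 if n=="top" else .010)[:,:2]
    cc,r=cv2.minEnclosingCircle((P*1000).astype(np.float32)); print(cc,r)
    print(onplane(d,[e[0]],.012))
E
python3 rel.py .4855 .2 .13
```

```text
top ((183.0174102783203, 261.5984191894531), (49.35894012451172, 51.64653015136719), 44.61918258666992)
(484.2698669433594, 200.80230712890625) 47.510440826416016
[[0.4838 0.2008 0.012 ]]
scene ((268.3791198730469, 309.1669616699219), (44.667510986328125, 50.62215042114258), 69.50316619873047)
(485.9272155761719, 197.6427764892578) 47.50105667114258
[[0.4838 0.1991 0.012 ]]
t 21.4 p [0.5857 0.0102 0.1238] rot [-179.9484    0.1077   22.6872] F [ 0.2083  0.5183 -0.8259] M [ 0.0547  0.0254 -0.0197] w 0.019543917856122226
F tool [ 0.3936 -0.3971  0.8255]
shift frac [-0.0641 -0.7125 -0.0199]
turn frac [-0.0018  0.0038 -0.    ]
```

```bash
python3 - <<'E'
from h import *
np.set_printoptions(precision=4,suppress=True)
t=np.load("t10.npy",allow_pickle=True).item(); s=snapshot("scene")
def tri(a,b):
    c1,v1=ray(t,a);c2,v2=ray(s,b);v1=v1[0]/np.linalg.norm(v1);v2=v2[0]/np.linalg.norm(v2)
    A=np.c_[v1,-v2];k=np.linalg.lstsq(A,c2-c1,rcond=None)[0]
    p,q=c1+k[0]*v1,c2+k[1]*v2;return (p+q)/2,np.linalg.norm(p-q)
print("knob",tri((101,294),(230,360)))
print("balance R",tri((188,170),(216,252)))
print("balance corners @z.06",onplane(t,[[188,170],[127,256],[36,202]],.06))
print("box corner @.1,.2",onplane(t,[[75,268]],.1),onplane(t,[[75,268]],.2), onplane(t,[[123,273]],.02))
a=cv2.imread("pics/top0.png")[150:360,0:230]; b=cv2.imread("pics/scene0.png")[230:400,90:330]
cv2.imwrite("pics/b1.png",cv2.resize(a,None,fx=2.8,fy=2.8)); cv2.imwrite("pics/b2.png",cv2.resize(b,None,fx=3,fy=3))
E
```

```text
knob (array([0.4226, 0.3188, 0.0802]), np.float64(0.005437787438579032))
balance R (array([0.6601, 0.2004, 0.0114]), np.float64(0.0009078663093398937))
balance corners @z.06 [[0.649  0.1883 0.06  ]
 [0.4908 0.2886 0.06  ]
 [0.5871 0.4601 0.06  ]]
box corner @.1,.2 [[0.4678 0.3599 0.1   ]] [[0.4647 0.3126 0.2   ]] [[0.4618 0.3085 0.02  ]]
```

View pics/b1.png

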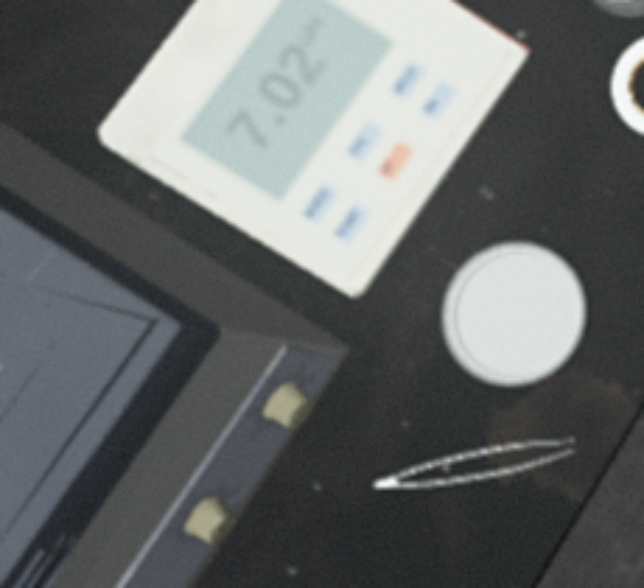

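View pics/b2.png

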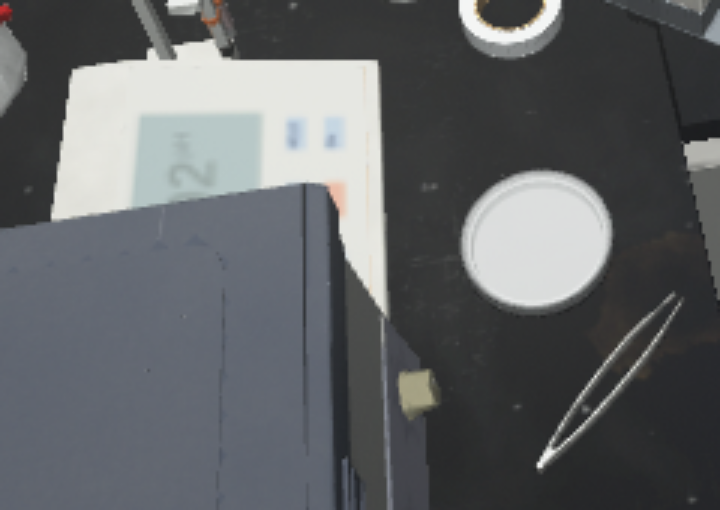

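The tall instrument's knob is near (0.42, 0.32), so I'll turn the wrist camera away from it, back towards yaw -90, before going to the dish.

step_arm(
  rows=[
    [0,0,0,0,0,0.15,0.15],
    [0,0,0,0,0,0.42,0.15],
    [0,0,0,0,0,0.7,0.15],
    [0,0,0,0,0,0.95,0.15],
    [0,0,0,0,0,1,0.15],
  ],
)

```text
t: 22.08
ee_pos: [0.5858, 0.0102, 0.124]
tool_rot: [180.0, 0.1, -6.0]
force: [-0.5, 0.3, 0.7]
grip_width: 0.0196
```

step_arm(
  rows=[
    [0,0,0,0,0,0.15,0.15],
    [0,0,0,0,0,0.42,0.15],
    [0,0,0,0,0,0.7,0.15],
    [0,0,0,0,0,0.95,0.15],
    [0,0,0,0,0,1,0.15],
  ],
)

```text
t: 22.7
ee_pos: [0.5861, 0.0102, 0.1246]
tool_rot: [180.0, 0.0, -34.5]
force: [-1.0, -0.5, -1.0]
grip_width: 0.0198
```

step_arm(
  rows=[
    [0,0,0,0,0,0.15,0.15],
    [0,0,0,0,0,0.42,0.15],
    [0,0,0,0,0,0.7,0.15],
    [0,0,0,0,0,0.95,0.15],
    [0,0,0,0,0,1,0.15],
  ],
)

```text
t: 23.32
ee_pos: [0.5861, 0.0102, 0.1249]
tool_rot: [180.0, 0.0, -63.1]
force: [0.0, -0.8, -0.4]
grip_width: 0.0195
```

```bash
python3 rel.py .487 .193 .125 -95; python3 - <<'E'
from h import *
print(read_state()["joint_pos"])
E
```

```text
t 23.325 p [0.5861 0.0102 0.1249] rot [179.9735   0.0156 -63.128 ] F [ 0.0496 -0.8072 -0.3518] M [-0.0731 -0.0392 -0.0118] w 0.019526601230837458
F tool [0.7426 0.3205 0.3517]
shift frac [-0.6929  0.0194 -0.0003]
turn frac [0.0011 0.0003 1.1125]
[-2.32871113e+00  3.41054993e+00  8.31864501e+01  6.61233437e-04
  9.34337074e+01  6.07992776e+01]
```

step_arm(
  rows=[
    [-0.05,0,0,0,0,0.1,0.15],
    [-0.15,0.004,0,0,0,0.25,0.15],
    [-0.27,0.008,0,0,0,0.42,0.15],
    [-0.39,0.012,0,0,0,0.6,0.15],
    [-0.51,0.015,0,0,0,0.78,0.15],
    [-0.61,0.018,0,0,0,0.93,0.15],
    [-0.67,0.019,0,0,0,1,0.15],
    [-0.693,0.019,0,0,0,1,0.15],
    [-0.693,0.019,0,0,0,1,0.15],
  ],
)

```text
t: 24.45
ee_pos: [0.4877, 0.1932, 0.1251]
tool_rot: [-180.0, -0.0, -91.7]
force: [-0.3, -0.3, -0.9]
grip_width: 0.0195
```

```bash
python3 rel.py .487 .193 .03 -92; python3 - <<'E'
from h import *
d=snapshot("wrist"); cv2.imwrite("pics/wrist11.png",d["pixels"][:,:,::-1]);np.save("wrist11.npy",d,allow_pickle=True)
d=snapshot("scene"); cv2.imwrite("pics/s11.png",cv2.resize(d["pixels"][140:390,180:460,::-1],None,fx=2.4,fy=2.4))
E
```

```text
t 24.45 p [0.4877 0.1932 0.1251] rot [-179.9963   -0.0138  -91.749 ] F [-0.2891 -0.2752 -0.8995] M [-0.0087  0.0113  0.0448] w 0.01952457253151219
F tool [0.2837 0.2806 0.8995]
shift frac [0.0008 0.0022 0.3171]
turn frac [-0.0001 -0.0005  0.0088]
```

View pics/wrist11.png

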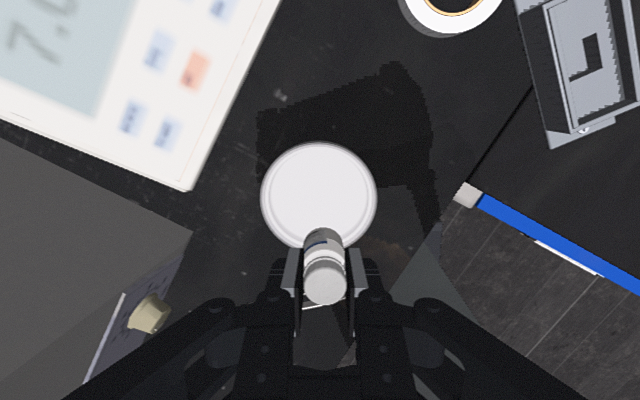

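View pics/s11.png

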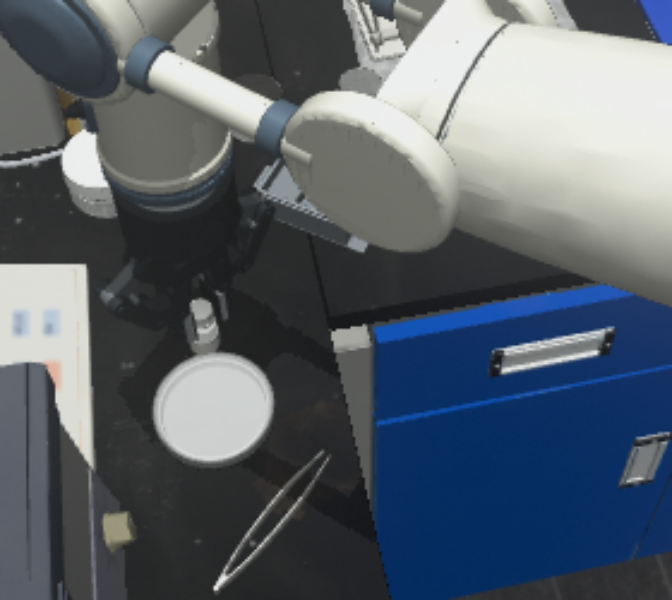

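```bash
python3 - <<'E'
from h import *
d=np.load("wrist11.npy",allow_pickle=True).item()
P=onplane(d,[[260.5,196],[378,196],[319,142],[285,239]],.014)
print(P, (P[0]+P[1])/2)
c,r=cv2.minEnclosingCircle((P[:3,:2]*1000).astype(np.float32));
A=np.c_[2*P[:,:2],np.ones(4)];x=np.linalg.lstsq(A,(P[:,:2]**2).sum(1),rcond=None)[0];print(x[:2],np.sqrt(x[2]+x[0]**2+x[1]**2))
E
```

```text
[[0.49029108 0.24490879 0.014     ]
 [0.48736607 0.14913277 0.014     ]
 [0.53254858 0.19567028 0.014     ]
 [0.45142325 0.22752026 0.014     ]] [0.48882858 0.19702078 0.014     ]
[0.48613279 0.19684431] 0.04718836374403773
```

step_arm(
  rows=[
    [0,0,0.05,0,0,0,0.15],
    [0,0,0.12,0,0,0,0.15],
    [0,0,0.19,0,0,0,0.15],
    [0,0,0.25,0,0,0,0.15],
    [0,0,0.29,0,0,0,0.15],
    [0,0,0.31,0,0,0,0.15],
    [0,0,0.313,0,0,0,0.15],
    [0,0,0.313,0,0,0,0.15],
  ],
)

```text
t: 25.55
ee_pos: [0.4881, 0.1935, 0.032]
tool_rot: [-179.9, 0.0, -91.9]
force: [0.3, -0.5, -0.4]
grip_width: 0.0196
```

step_arm(
  rows=[
    [0,0,0.004,0,0,0,0.15],
    [0,0,0.007,0,0,0,0.15],
    [0,0,0.007,0,0,0,0.15],
  ],
)

```text
t: 25.92
ee_pos: [0.4876, 0.1933, 0.0292]
tool_rot: [-180.0, 0.0, -91.9]
force: [0.9, 0.3, -0.4]
grip_width: 0.0194
```

```bash
python3 rel.py
```

```text
t 25.925 p [0.4876 0.1933 0.0292] rot [-179.9987    0.0005  -91.9016] F [ 0.8897  0.3171 -0.3903] M [ 0.0197  0.0179 -0.0388] w 0.01938749417541817
F tool [-0.3465 -0.8787  0.3903]
```

step_arm(
  rows=[
    [0,0,0.002,0,0,0,0.15],
    [0,0,0.004,0,0,0,0.15],
    [0,0,0.004,0,0,0,0.15],
  ],
)

```text
t: 26.3
ee_pos: [0.4876, 0.1933, 0.0279]
tool_rot: [180.0, -0.0, -91.9]
force: [0.4, 0.4, 0.0]
grip_width: 0.0196
```

```bash
python3 rel.py
```

```text
t 26.3 p [0.4876 0.1933 0.0279] rot [179.9933  -0.0004 -91.9036] F [0.3818 0.4    0.0474] M [ 0.025  -0.0371 -0.0146] w 0.01955857535928813
F tool [-0.4124 -0.3683 -0.0475]
```

step_arm(
  rows=[
    [0,0,0.001,0,0,0,0.15],
    [0,0,0.002,0,0,0,0.15],
    [0,0,0.002,0,0,0,0.15],
  ],
)

```text
t: 26.68
ee_pos: [0.4878, 0.1933, 0.0277]
tool_rot: [-180.0, 0.0, -91.9]
force: [-1.2, 0.4, 1.2]
grip_width: 0.0198
```

```bash
python3 rel.py
```

```text
t 26.675 p [0.4878 0.1933 0.0277] rot [-179.9692    0.0091  -91.9011] F [-1.1848  0.375   1.1654] M [-0.0421  0.092  -0.0537] w 0.0197939366464073
F tool [-0.3357  1.196  -1.166 ]
```

Contact: the arm has stopped going down and the force reads +1.2 N. I'll release slowly.

step_arm(
  rows=[
    [0,0,0,0,0,0,0.22],
    [0,0,0,0,0,0,0.24],
    [0,0,0,0,0,0,0.26],
    [0,0,0,0,0,0,0.3],
    [0,0,0,0,0,0,0.38],
    [0,0,0,0,0,0,0.45],
    [0,0,0,0,0,0,0.45],
  ],
)

```text
t: 27.55
ee_pos: [0.4876, 0.1933, 0.0273]
tool_rot: [180.0, 0.0, -91.9]
force: [0.1, 0.9, -0.5]
grip_width: 0.0385
```

```bash
python3 rel.py; python3 - <<'E'
from h import *
d=snapshot("wrist"); cv2.imwrite("pics/wrist12.png",d["pixels"][:,:,::-1])
E
```

```text
t 27.55 p [0.4876 0.1933 0.0273] rot [179.9955   0.0007 -91.9035] F [ 0.0827  0.915  -0.5223] M [-0.0618 -0.0018  0.0145] w 0.03852941832863597
F tool [-0.9173 -0.0523  0.5223]
```

View pics/wrist12.png

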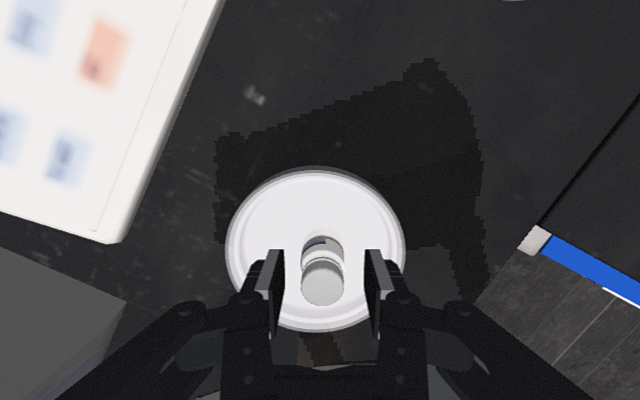

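The vial stands free in the dish with clearance on both sides. I'll retreat straight up and clear of everything.

step_arm(
  rows=[
    [0,0,-0.01,0,0,0,0.46],
    [0,0,-0.04,0,0,0,0.46],
    [0,0,-0.1,0,0,0,0.46],
    [0,0,-0.2,0,0,0,0.46],
    [0,0,-0.32,0,0,0,0.46],
    [0,0,-0.45,0,0,0,0.46],
    [0,0,-0.5,0,0,0,0.46],
    [0,0,-0.5,0,0,0,0.46],
  ],
)

```text
t: 28.6
ee_pos: [0.4882, 0.1935, 0.1788]
tool_rot: [-179.9, 0.1, -91.9]
force: [-0.2, 0.3, -0.0]
grip_width: 0.0394
```

```bash
python3 rel.py; python3 - <<'E'
from h import *
d=snapshot("wrist"); cv2.imwrite("pics/wrist13.png",d["pixels"][:,:,::-1])
d=snapshot("scene"); cv2.imwrite("pics/s13.png",cv2.resize(d["pixels"][120:390,180:480,::-1],None,fx=2.2,fy=2.2))
d=snapshot("top"); cv2.imwrite("pics/t13.png",d["pixels"][:,:,::-1])
E
```

```text
t 28.6 p [0.4882 0.1935 0.1788] rot [-179.8529    0.0534  -91.8986] F [-0.1651  0.2505 -0.0402] M [-0.0681 -0.0472  0.0063] w 0.03939668704724195
F tool [-0.2448  0.1734  0.04  ]
```

View pics/wrist13.png

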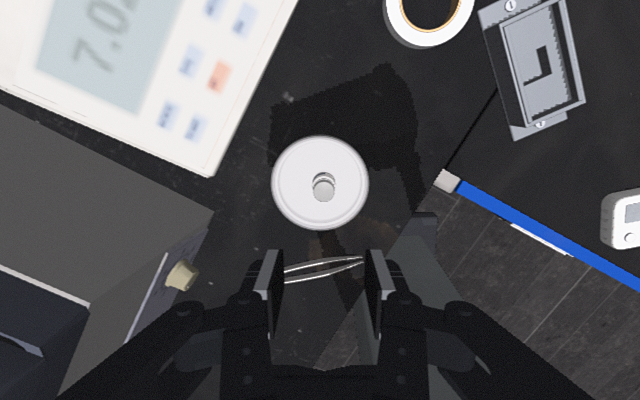

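View pics/s13.png

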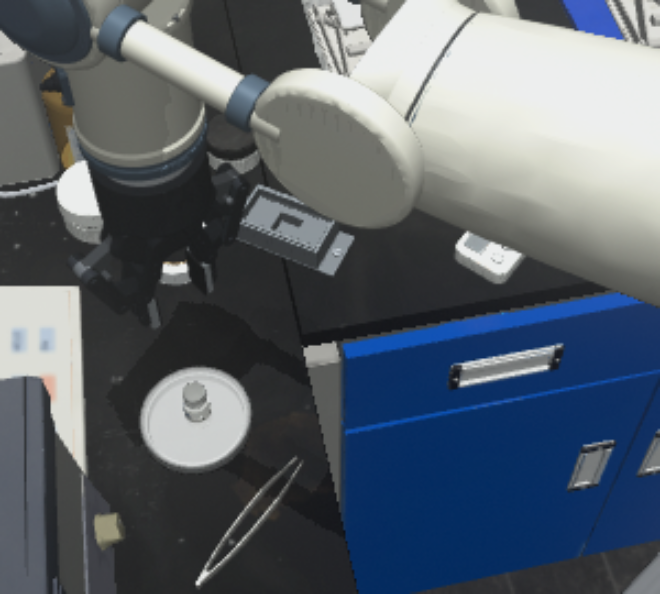

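View pics/t13.png

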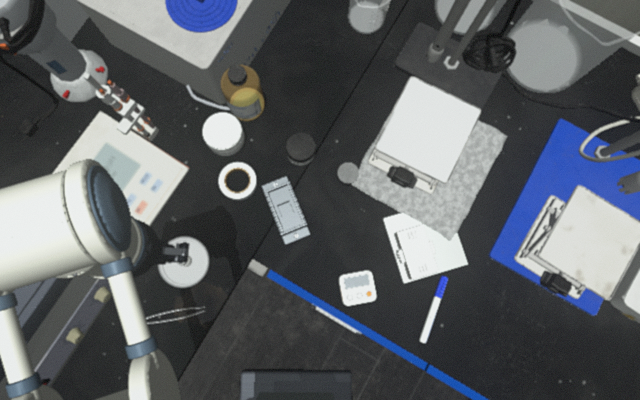

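The vial stands upright in the dish and the cover stands on the mat at top (415,250). The bystanders appear unmoved and the arm is clear of everything, so I'm handing in.

```bash
python3 -c "
from workcell import *
print(job_done()); print(read_state()['t'])"
```

```text
the job is handed in; nothing more can be done
None
the job is handed in; nothing more can be done
```

The cover is off and standing upright on the mat, and the vial is standing upright in the glass dish. Both are released, and I handed the job in at about 28.8 s of the 64 s allowed.

**Cover:** I found the tab faces by feel. They were about 65 mm apart at rest and reached the stops at about 58.7 mm, with 20–24 N of grip. While pressing, I raised the tool a little to cancel the fingers' downward swing. Readings at the end of each move showed at most about 4 N of side force while pressing, and about 2.6 N of pull while lifting.

**Placement on the mat:** After release, the wrist picture put the whole cover on the mat, about 6 mm from its nearest edge and clear of the slab lying over one corner. Both tabs had sprung back out.

**Vial:** I lifted it by the cap and set it down about 4 mm from the dish's centre, with only about 1 N of contact force.

**Last checks:**
- The final pictures show the vial upright in the dish, the carrier empty and the bystanders where they were. I judged the bystanders by eye, not by measurement.
- The arm was about 15 cm above the dish, touching nothing.
- The stopper was already close to or touching the slab at the start, and I did not go near it.
- None of the checks failed. Force was read only between moves, so short peaks inside a move would not have shown.

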